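# Fetch the belt pulley from behind the supplies

### The job

The belt pulley at the back of the plywood supply stand is needed in the press bed, but the spray can, the glue bottle and the screw jar hem it in. Move all three, upright, into the grey side tray, then take the pulley out and lay it hub up, flat in the round recess of the press bed. When it is seated, put the can, the bottle and the jar back upright, each on the very spot on the stand where it stood at the start; never tip any of the three over.

Things in the scene. Friction and masses are not known exactly. Their poses are not given: they have to be found in the camera images.
- stand: Fixed plywood board 165 (x) x 230 (y) x 12 mm, fence on its back (+x) edge: top 42 mm over the bench, inner face x = 70 mm. Origin: underside centre, z up; yaw within 0.15 rad. Dark round marks at x, y = (-32, 0), (28, 78), (28, -78) mm: at the start can, bottle and jar stand on one each (within 4 mm), in any order. Pulley at (36, 0), by the fence: grip it across y when the others are gone.
- tray: Fixed, empty open grey tray, 230 (x) x 220 (y) x 22 mm, walls 5 mm, inner floor 5 mm over the bench: the side area for the three supplies, which fit standing 110 mm apart, e.g. at x, y = (-55, 45), (55, 45), (0, -52) mm or mirrored in y. Origin: underside centre, z up; yaw within 0.15 rad. It lies left or right of the stand (they may trade places).
- press_bed: Fixed square steel plate on the bench, 120 x 120 x 18 mm, with one round recess in the middle of its top, 79 mm across and 6 mm deep (its floor is 12 mm above the bench) and a dark screw head in each corner. Origin: centre of the underside, under the recess; z up.
- spray_can: Dark blue spray can with a white cap, 66 mm across, 191 mm tall, 0.29 kg. The cap is about 60 mm across, from z = 162 mm to the top. Origin: centre of its underside, z up.
- glue_bottle: Cream glue bottle with an orange nozzle, 58 mm across, 180 mm tall, 0.3 kg. Its round body reaches z = 132 mm; the cap above it is about 28 mm across from z = 132 to 150 mm and can be gripped; the thin nozzle (16 mm) goes on to 180 mm. Origin: centre of its underside, z up.
- screw_jar_b: Clear jar of screws with a flat lid, 62 mm across, 92 mm tall, 0.31 kg; the body reaches z = 80 mm, the lid (56 mm across) from there to the top. Origin: centre of its underside, z up.
- pulley: Dark grey V-belt pulley lying flat, hub up: 62 mm across (60 mm at the gripped rim), two flanges with a groove between them, rim top at z = 20 mm; the hub in the middle is 28 mm across and rises to 26 mm. 0.22 kg. Origin: centre of its underside, z up.

How it is judged:
By the outcome, as a careful person would: the job done as asked, in the order asked, and still so for the second after the job is handed in, with the robot touching nothing.
It also fails if it takes over 138 s, if anything falls off the work surface, if the arm or the gripper's body presses on something with over 40 N, if the wrist force passes 120 N, or if a joint passes its speed limit or range.

### The arm

A 6-joint arm with a two-finger parallel gripper is mounted at the origin on a cart in front of the work surface, level with it; the furniture and walls round the work are solid. World frame = base frame: x ahead of the robot, y to its left, z up, the work surface at z = 0. Lengths are in m, angles in rad, forces in N, time in s.
With the tool pointing down it reaches from about 0.4 to 0.825 m from the base axis. Payload 7 kg.
Tool frame: the origin (TCP) lies at the very end of the fingers, on their centre line; the grasp point (between the pads) lies 19 mm behind it; z points along the fingers, y is the line along which they close (so a half turn about z gives the same grasp; the last joint's range is limited). The gripper opens to 85 mm and grips with 20 to 120 N. Pads are 22 mm wide; open, the fingers measure 114 mm over their backs; the gripper's body (76 mm by 85 mm) begins 54 mm behind the grasp point. The pads swing forward as they close: fully open they stand 13 mm farther back than shut.
Start: joints at [-0.965, 0.359, 0.012, 0, -1.224, -0.288], TCP at [0.211, -0.641, 0.197] pointing down, gripper open.
Joint ranges: [-3.07, 3.07], [-1.43, 2.12], [-1.02, 1.25], [-3.03, 1.67], [-3.05, -0], [-3.03, 3.03]. Speed limits (rad/s): [2.39, 2.39, 3.01, 3.14, 3.14, 3.14].

### API

Orientations are given as a unit quaternion [x, y, z, w].
In Python, from bench import status, imaging, ticket gives the robot as it stands.
- The arm moves only by the shell command python3 -m pendant 'ROWS' [FORCE]. ROWS is JSON, a list of rows, each a list of 7 numbers: the shift along the tool's x, y, z in units of 60 mm (1.0 is 60 mm), then the turn, a rotation vector about the tool's x, y, z in rad, then the finger opening in mm, from 0 to 85.4. In form: [[tx, ty, tz, wx, wy, wz, claw], ...]. A call has 1 to 5 rows; each row shifts and turns the commanded pose from where the row before left it, along the tool's axes as they then stand; what a row does not reach is not made up. A row lasts 1/8 s, in which the tool goes at most 62.5 mm and 10.7 degrees, less where a joint would pass 70% of its speed; a pose out of reach is approached as far as the arm can. A call is refused whole if a number of a shift passes 1 or a number of a turn 0.188, either way. A call with a gripper value outside its range is refused whole. The fingers move at their own pace and stop on an object; FORCE is the grip in N (left out, the last holds). Time passes only in rows, so rows that do not move let the fingers close. It gives the time, the measured TCP pose, the force, the opening and the grip force at its end, in the units of the state.
- status.read_state(): the state, without advancing time (a new reading comes with each control period).
- imaging.snapshot(name): name is "scene" or "side" or "wrist"; returns the picture (384x512x3 uint8, red, green, blue); there is no depth.
- imaging.camera_model(name): a dict with "K" (3x3 intrinsics, pixels), "D" ([k1, k2, p1, p2, k3] as OpenCV has them; the pictures are not rectified), "R" (3x3) and "t" (3): a world point X has camera coordinates R X + t. Camera axes: x right, y down, z forward; pixel columns grow to the right and rows downward; lengths in m; the calibration is good to about 2 mm. A picture is of the moment at which its call begins: read the wrist's pose just before it. camera_model takes no time and is no camera call; for the wrist camera it gives the pose at the moment of the call.
- ticket.job_done(): hands the job in; it is judged then, once.
The state is a dict: "time": time; "q": joint angles; "qd": joint speeds; "effort": joint torques, N m; "eef_pos": TCP position; "ee_rot": TCP orientation; "ft_force": force on the tool from outside, world axes, zero at the start; "ft_torque": the same for the moment, N m; "gripper_width": finger opening in m; "grip_force": force on a finger pad.
Only numpy, scipy, OpenCV 4.12 (cv2) and the standard library are available. Lean on these libraries where they do the work, as an engineer would, in place of code of your own. Each camera call takes 0.05 s, during which the arm holds its last target. There are 200 camera calls.

## Working session

There is one attempt and no reset: what is moved stays moved. The work goes in short steps, Python scripts to look and compute and a shell command to move; the robot and the scene stay as the last step left them, time stands still between calls to the robot, and variables do not carry over. Pictures are saved under pics/ and viewed, at most 14 in all, crops included, and the job is handed in when it is done.

```bash
ls; mkdir -p pics
python3 - <<'E'
from bench import status, imaging
import cv2
s=status.read_state(); print(s)
for n in ("scene","side"):
    im=imaging.snapshot(n); cv2.imwrite(f"pics/{n}0.png",im[:,:,::-1])
    m=imaging.camera_model(n); print(n,m)
E
```

```text
pics
{'time': 0.0, 'q': array([-9.64895880e-01,  3.59364565e-01,  1.10638228e-02, -3.36164138e-04,
       -1.22413514e+00, -2.88110293e-01]), 'qd': array([ 0.0007728 , -0.00063718, -0.00062386, -0.00039939, -0.00011476,
       -0.00064192]), 'effort': array([-2.12369749e-03, -5.83324564e+01,  2.93412620e+01,  6.93645939e+00,
       -6.14932476e-03,  1.12747982e-04]), 'eef_pos': array([ 0.21071278, -0.64069036,  0.19578287]), 'ee_rot': array([-1.58170728e-01,  9.87411426e-01,  8.07544722e-04, -2.11854212e-04]), 'ft_force': array([0.92527787, 0.94899494, 0.66606685]), 'ft_torque': array([ 0.00725213, -0.01067235, -0.01790783]), 'grip_force': 0.0, 'gripper_width': 0.08539745205289964}
scene {'K': array([[386.94491609,   0.        , 254.00756548],
       [  0.        , 386.94491609, 195.87299085],
       [  0.        ,   0.        ,   1.        ]]), 'D': array([-0.00036899,  0.        ,  0.        ,  0.        ,  0.        ]), 'R': array([[-0.73016483, -0.68290623, -0.02232477],
       [-0.403357  ,  0.45718242, -0.7926458 ],
       [ 0.55150925, -0.56975723, -0.60927354]]), 't': array([0.43465363, 0.2456006 , 0.72450102])}
side {'K': array([[361.75991765,   0.        , 259.57010522],
       [  0.        , 361.75991765, 188.85412676],
       [  0.        ,   0.        ,   1.        ]]), 'D': array([-0.06748889,  0.        ,  0.        ,  0.        ,  0.        ]), 'R': array([[ 0.9374565 ,  0.34809892, -0.00156592],
       [ 0.21865772, -0.59234996, -0.77544202],
       [-0.2708581 ,  0.72660076, -0.63141684]]), 't': array([-0.51847649, -0.07288279,  1.22082984])}
```

View pics/scene0.png

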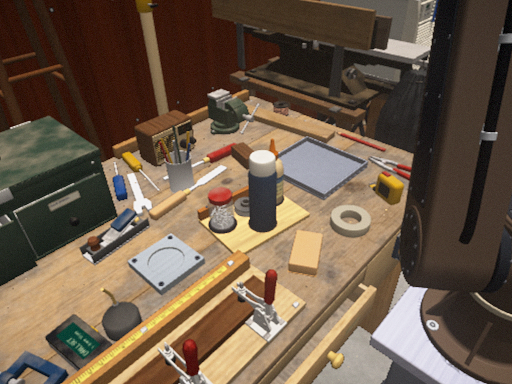

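View pics/side0.png

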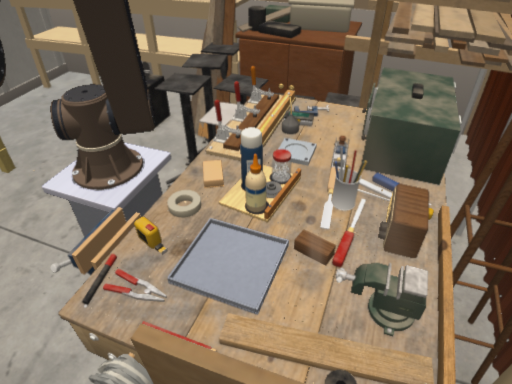

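The scene view shows the bed at about (166,262), stand (255,222), jar (221,210), can (263,190), bottle (275,175) and tray (318,165). The side view shows the tray at (230,262), can (251,155), bottle (256,187), jar (281,165) and bed (297,150). I'll enlarge both.

Run:
```python
import cv2
a=cv2.imread("pics/scene0.png")[130:300,120:375]; cv2.imwrite("pics/scene0c.png",cv2.resize(a,None,fx=3,fy=3,interpolation=cv2.INTER_CUBIC))
b=cv2.imread("pics/side0.png")[120:310,160:330]; cv2.imwrite("pics/side0c.png",cv2.resize(b,None,fx=3,fy=3,interpolation=cv2.INTER_CUBIC))
```

```text
(no output)
```

View pics/scene0c.png

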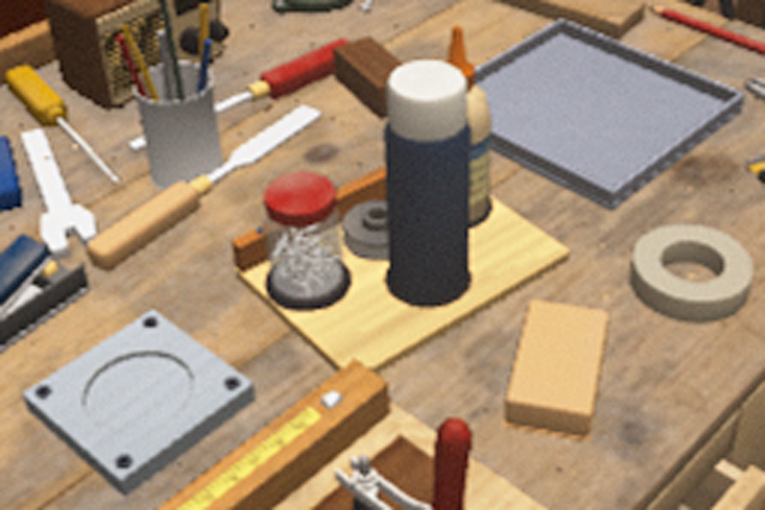

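View pics/side0c.png

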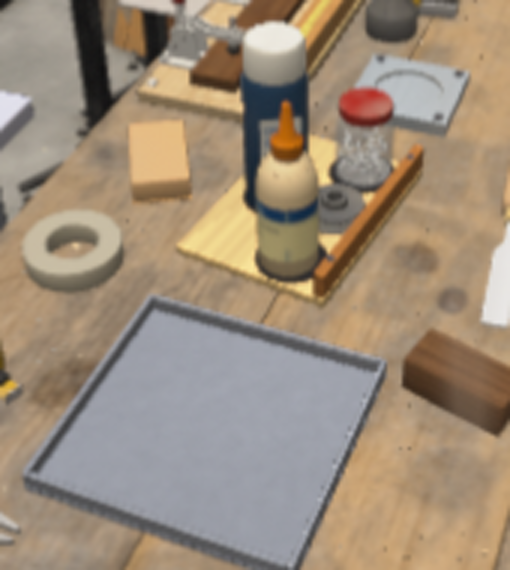

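The crops show the can's cap top at about (428,80) in scene and (275,40) in side, and the bottle tip at (457,27) and (287,101). The jar lid is at x 265–336 in scene and 339–393 in side, and the pulley hub at (377,212) and (337,200). The bed screws and tray corners are also clear. Next I'll fit poses.

```bash
cat > util.py <<'E'
import numpy as np, cv2
from scipy.optimize import least_squares
from bench import status, imaging
CAM={n:imaging.camera_model(n) for n in ("scene","side")}
def proj(m,X):
    X=np.asarray(X,float).reshape(-1,3)
    return cv2.projectPoints(X,cv2.Rodrigues(m["R"])[0],m["t"],m["K"],m["D"])[0][:,0]
OFF={"scene":(120,130),"side":(160,120)}
def full(n,p): return (np.asarray(p,float)+.5)/3-.5+OFF[n]
def tri(obs):  # [(model,pixel)] -> point, residual px
    f=lambda X:np.concatenate([proj(m,X)[0]-p for m,p in obs])
    r=least_squares(f,[.55,0,.1]); return r.x,np.abs(r.fun).max()
def fitpose(obs,x0,free_z=True):  # [(model,local,pixel)] -> x,y,yaw,z
    def f(v):
        c,s=np.cos(v[2]),np.sin(v[2]); o=[]
        for m,l,p in obs:
            X=[v[0]+c*l[0]-s*l[1],v[1]+s*l[0]+c*l[1],v[3]+l[2]]
            o.append(proj(m,X)[0]-p)
        return np.concatenate(o)
    r=least_squares(f,x0,loss="soft_l1"); return r.x,f(r.x)
def ring(r,z,c):
    a=np.linspace(0,2*np.pi,72,endpoint=False)
    return np.c_[c[0]+r*np.cos(a),c[1]+r*np.sin(a),np.full(72,c[2]+z)]
def fitcyl(rings,obs,x0): # obs [(model,[l,r,t,b])] nan = unseen
    def f(v):
        o=[]
        for m,e in obs:
            P=proj(m,np.vstack([ring(r,z,v) for r,z in rings]))
            q=np.r_[P[:,0].min(),P[:,0].max(),P[:,1].min(),P[:,1].max()]-e
            o.append(q[~np.isnan(q)])
        return np.concatenate(o)
    r=least_squares(f,x0); return r.x,r.fun
E
python3 - <<'E'
from util import *
np.set_printoptions(precision=4,suppress=True)
S,D=CAM["scene"],CAM["side"]; sc=lambda *p:full("scene",p); sd=lambda *p:full("side",p)
print("tip",tri([(S,sc(457,27)),(D,sd(287,101))]))
print("hub",tri([(S,sc(377,212)),(D,sd(337,200))]))
print("cantop",tri([(S,sc(428,82)),(D,sd(275,40))]))
def ext(n,l,r,t,b):
    a=full(n,(l,t)); c=full(n,(r,b)); return np.array([a[0],c[0],a[1],c[1]])
N=np.nan
print("can",fitcyl([(.033,0),(.033,.162),(.03,.162),(.03,.191)],[(S,ext("scene",387,470,60,305)),(D,ext("side",243,308,22,N))],[.55,0,.01]))
print("lid",fitcyl([(.028,.080),(.028,.092)],[(S,ext("scene",265,336,171,225)),(D,ext("side",339,393,88,126))],[.55,0,.01]))
h=.012
print("stand",fitpose([(S,(-.0825,-.115,h),sc(568,250)),(S,(-.0825,.115,h),sc(357,363)),(S,(.0825,.115,h),sc(237,270)),(D,(-.0825,-.115,h),sd(180,246))],[.6,0,0,0]))
print("bed",fitpose([(S,(-.06,-.06,.018),sc(253,384)),(S,(.06,-.06,.018),sc(150,312)),(S,(.06,.06,.018),sc(25,396)),(S,(-.06,.06,.018),sc(123,480)),(D,(.06,.06,.018),sd(468,72)),(D,(.06,-.06,.018),sd(440,128))],[.6,.3,0,0]))
h=.022
print("tray",fitpose([(S,(.115,-.11,h),sc(563,22)),(S,(-.115,-.11,h),sc(742,97)),(S,(-.115,.11,h),sc(612,194)),(D,(-.115,.11,h),sd(153,298)),(D,(.115,.11,h),sd(385,362)),(D,(.115,-.11,h),sd(295,560)),(D,(-.115,-.11,h),sd(27,477))],[.6,-.3,0,0]))
E
```

```text
tip (array([ 0.5478, -0.0176,  0.1926]), np.float64(0.1557038834353932))
hub (array([0.5728, 0.0549, 0.0355]), np.float64(0.11926466518616508))
cantop (array([0.5038, 0.0655, 0.1984]), np.float64(0.27966238915732333))
can (array([0.5037, 0.0656, 0.0086]), array([-1.2645,  0.7479, -0.2379,  0.0732, -1.1116,  0.5018,  0.3489]))
lid (array([0.5747, 0.1356, 0.0108]), array([-0.3298,  0.3573, -0.3176,  0.3294, -0.2316,  0.2801, -0.4294,
        0.4406]))
stand (array([ 0.5364,  0.0627, -0.1221, -0.0013]), array([ 0.4441, -1.2069, -0.3654,  4.6201, -0.872 , -0.5687, -0.8158,
        0.6524]))
bed (array([ 0.5757,  0.3061,  0.0178, -0.0031]), array([ 0.4101, -0.0552,  0.999 , -0.2034, -0.4169,  0.024 ,  0.0885,
        0.6107,  0.3175,  0.1422,  1.9953, -0.617 ]))
tray (array([ 0.5629, -0.2276, -0.0148, -0.0056]), array([-1.3024, -0.1354,  0.4668, -0.0499,  0.0168,  0.8856, -0.5037,
       -0.9172,  1.1528, -0.1418,  0.356 ,  3.5313, -1.1569, -0.3647]))
```

```bash
cat > go.py <<'E'
import sys
from util import *
from scipy.spatial.transform import Rotation as Ro
s=status.read_state(); R=Ro.from_quat(s["ee_rot"]).as_matrix()
T=np.array([float(a) for a in sys.argv[1:4]]); yaw=float(sys.argv[4])
c,n=np.cos(yaw),np.sin(yaw); Rt=np.array([[-c,-n,0],[-n,c,0],[0,0,-1]]).T
Rt=np.c_[[-c,-n,0],[-n,c,0],[0,0,-1]]
print("t %.2f"%s["time"],"pos",s["eef_pos"].round(4),"w",round(s["gripper_width"],4),"gf",round(s["grip_force"],1),"F",s["ft_force"].round(1))
print("turn",Ro.from_matrix(R.T@Rt).as_rotvec().round(3))
d=T-s["eef_pos"]
print("shift now axes",(R.T@d/.06).round(2)," in target axes",(Rt.T@d/.06).round(2))
E
python3 -m pendant '[[0,0,-0.6,0,0,0.152,85],[0,0,-0.6,0,0,0.152,60],[0,0,-0.6,0,0,0.152,60],[0,0,0,0,0,0,50]]' 40; python3 go.py 0.548 -0.018 0.30 -0.14
```

```text
time: 0.6
eef_pos: [0.2113, -0.6424, 0.308]
ee_rot: [0.07, 0.998, -0.002, 0.001]
ft_force: [-0.4, -0.9, -1.0]
gripper_width: 0.0501
grip_force: 0.0
t 0.60 pos [ 0.2113 -0.6424  0.308 ] w 0.0501 gf 0.0 F [-0.4 -0.9 -1. ]
turn [-0.004  0.003  0.   ]
shift now axes [-4.11 11.09  0.1 ]  in target axes [-4.1  11.09  0.13]
```

```bash
python3 -m pendant '[[-0.34,0.92,0,0,0,0,50],[-0.34,0.92,0,0,0,0,50],[-0.34,0.92,0,0,0,0,50],[-0.34,0.92,0,0,0,0,50],[-0.34,0.92,0,0,0,0,50]]' >/dev/null; python3 -m pendant '[[-0.34,0.92,0,0,0,0,50],[-0.34,0.92,0,0,0,0,50],[-0.34,0.92,0,0,0,0,50],[-0.34,0.92,0,0,0,0,50],[0,0,0,0,0,0,50]]'>/dev/null
cat > look.py <<'E'
import sys,pickle
from util import *
n=sys.argv[1]
m=imaging.camera_model("wrist"); im=imaging.snapshot("wrist")
cv2.imwrite(f"pics/{n}.png",cv2.resize(im,None,fx=1.5,fy=1.5,interpolation=cv2.INTER_CUBIC)[:,:,::-1]); pickle.dump(m,open(f"pics/{n}.pkl","wb"))
E
python3 look.py w1; python3 go.py 0.548 -0.018 0.30 -0.14
```

```text
t 1.90 pos [ 0.4614 -0.1726  0.3036] w 0.05 gf 0.0 F [-0.4 -0.3 -0. ]
turn [ 0.    -0.002  0.006]
shift now axes [-1.09  2.75  0.06]  in target axes [-1.07  2.75  0.06]
```

View pics/w1.png

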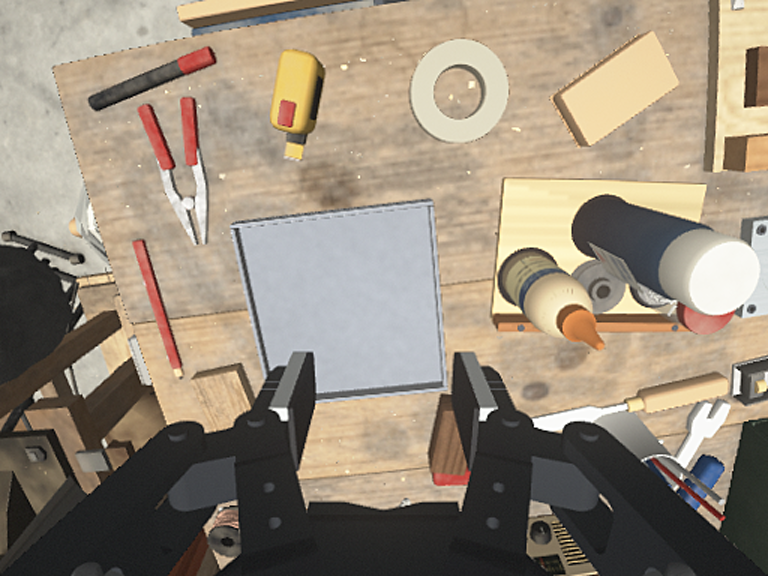

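The wrist view shows tray corners at (232,224), (433,201), (445,386) and (262,405), with stand corners at (503,179) and (706,184). The bottle's tip is at (602,346) and the pulley hub at (601,292). I'll move over the bottle for a second view.

```bash
python3 -m pendant '[[-0.36,0.92,0.02,0,0,0,50],[-0.36,0.92,0.02,0,0,0,50],[-0.36,0.92,0.02,0,0,0,50],[0,0,0,0,0,0,50],[0,0,0,0,0,0,50]]' >/dev/null; python3 look.py w2; python3 go.py 0.548 -0.018 0.30 -0.14
```

```text
t 2.58 pos [ 0.5476 -0.0206  0.3008] w 0.0496 gf 0.0 F [-0.6 -0.2 -0.3]
turn [-0.    -0.001  0.001]
shift now axes [-0.    0.04  0.01]  in target axes [-0.    0.04  0.01]
```

View pics/w2.png

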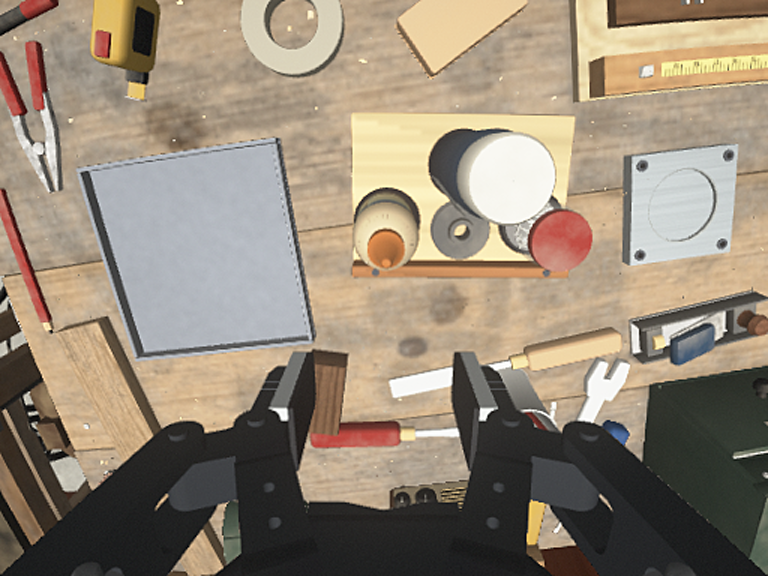

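Run:
```python
from util import *
import pickle
np.set_printoptions(precision=4,suppress=True)
S,D=CAM["scene"],CAM["side"]; sc=lambda *p:full("scene",p); sd=lambda *p:full("side",p)
A=pickle.load(open("pics/w1.pkl","rb")); B=pickle.load(open("pics/w2.pkl","rb"))
w=lambda *p:(np.array(p)+.5)/1.5-.5
print("tip",tri([(A,w(602,348)),(B,w(386,264))]),tri([(S,sc(457,27)),(D,sd(287,101)),(A,w(602,348)),(B,w(386,264))]))
print("hub",tri([(A,w(602,292)),(B,w(461,230))]),tri([(S,sc(377,212)),(D,sd(337,200)),(A,w(602,292)),(B,w(461,230))]))
print("can",tri([(S,sc(428,82)),(D,sd(275,40)),(B,w(512,178))]))
print("jar",tri([(B,w(561,239)),(S,sc(300,192)),(D,sd(366,104))]))
h=.012
print("stand",fitpose([(S,(-.0825,-.115,h),sc(568,250)),(S,(.0825,.115,h),sc(237,270)),(D,(-.0825,-.115,h),sd(180,246)),
 (A,(-.0825,-.115,h),w(503,179)),(A,(-.0825,.115,h),w(706,184)),(B,(-.0825,-.115,h),w(352,113)),(B,(-.0825,.115,h),w(575,117))],[.6,0,0,0]))
b=.018
print("bed",fitpose([(S,(-.06,-.06,b),sc(253,384)),(S,(.06,-.06,b),sc(150,312)),(S,(.06,.06,b),sc(25,396)),(S,(-.06,.06,b),sc(123,480)),(B,(0,0,b),w(682,205)),
 (B,(-.06,-.06,b),w(624,156)),(B,(-.06,.06,b),w(739,144)),(B,(.06,.06,b),w(735,254))],[.6,.3,0,0]))
h=.022
print("tray",fitpose([(m,l,p) for m,pp in ((S,[sc(742,97),sc(612,194),None,sc(563,22)]),(D,[sd(27,477),sd(153,298),sd(385,362),None]),(A,[w(232,224),w(433,201),w(445,386),w(262,405)]),(B,[w(79,169),w(278,139),w(313,342),w(136,357)])) for l,p in zip([(-.115,-.11,h),(-.115,.11,h),(.115,.11,h),(.115,-.11,h)],pp) if p is not None],[.6,-.3,0,0]))
```

```text
tip (array([ 0.5482, -0.0198,  0.1937]), np.float64(0.12531434538087183)) (array([ 0.5486, -0.0195,  0.1929]), np.float64(0.5728954127480392))
hub (array([0.567 , 0.0551, 0.0393]), np.float64(0.8405423994987586)) (array([0.569 , 0.0563, 0.0356]), np.float64(1.5216270831445229))
can (array([0.5022, 0.0665, 0.1987]), np.float64(0.6752385760199502))
jar (array([0.5732, 0.135 , 0.1007]), np.float64(0.7597910231479545))
stand (array([ 0.5356,  0.0632, -0.1388, -0.0041]), array([ 0.6671,  0.4366, -0.656 , -0.1255, -1.2028,  0.7234,  0.6606,
       -0.0463,  0.0581,  0.3431, -0.4427,  0.5573,  0.1242, -0.3189]))
bed (array([ 0.5762,  0.3061,  0.0164, -0.0026]), array([ 0.2345, -0.241 ,  0.8845, -0.4182, -0.589 , -0.2419, -0.1641,
        0.3734,  1.1445,  0.6292,  5.0969,  0.718 , -0.9953, -0.4654,
       -3.312 , -2.0174]))
tray (array([ 0.5631, -0.2305, -0.0272, -0.0073]), array([ 0.9654,  0.3958, -0.2101,  0.9191, -0.2549, -0.0233, -1.7686,
        0.4318, -0.1721,  0.0423,  1.1977,  1.6517, -0.8353, -0.5495,
        0.1788,  0.1543,  0.6649,  2.1495,  5.4403, -0.2103, -0.1488,
       -1.113 , -0.4696, -0.2664, -0.0492,  0.5203,  0.4479,  1.5214]))
```

```bash
python3 -m pendant '[[0,0.02,0.8,0,0,0,50],[0,0,0.8,0,0,0,50],[0,0,0.7,0,0,0,50],[0,0,0.32,0,0,0,50],[0,0,0,0,0,0,50]]'; python3 go.py 0.5486 -0.0195 0.143 -0.14
```

```text
time: 3.2
eef_pos: [0.5469, -0.0198, 0.1429]
ee_rot: [0.07, 0.998, -0.0, -0.001]
ft_force: [1.0, 0.2, 1.0]
gripper_width: 0.0501
grip_force: 0.0
t 3.20 pos [ 0.5469 -0.0198  0.1429] w 0.0501 gf 0.0 F [1.  0.2 1. ]
turn [-0.001 -0.002 -0.   ]
shift now axes [-0.03  0.01 -0.  ]  in target axes [-0.03  0.01 -0.  ]
```

```bash
python3 -m pendant '[[-0.03,0,0,0,0,0,20],[0,0,0,0,0,0,20],[0,0,0,0,0,0,20],[0,0,0,0,0,0,20]]' 40; python3 look.py w3; python3 go.py 0.5486 -0.0195 0.143 -0.14
```

```text
time: 3.7
eef_pos: [0.5503, -0.0183, 0.1443]
ee_rot: [0.069, 0.998, 0.0, 0.0]
ft_force: [-0.4, 0.0, 0.4]
gripper_width: 0.0197
grip_force: 0.0
t 3.75 pos [ 0.5502 -0.0183  0.1442] w 0.0203 gf 0.0 F [-0.4 -0.3  0.5]
turn [0.    0.    0.002]
shift now axes [ 0.02 -0.02  0.02]  in target axes [ 0.02 -0.02  0.02]
```

View pics/w3.png

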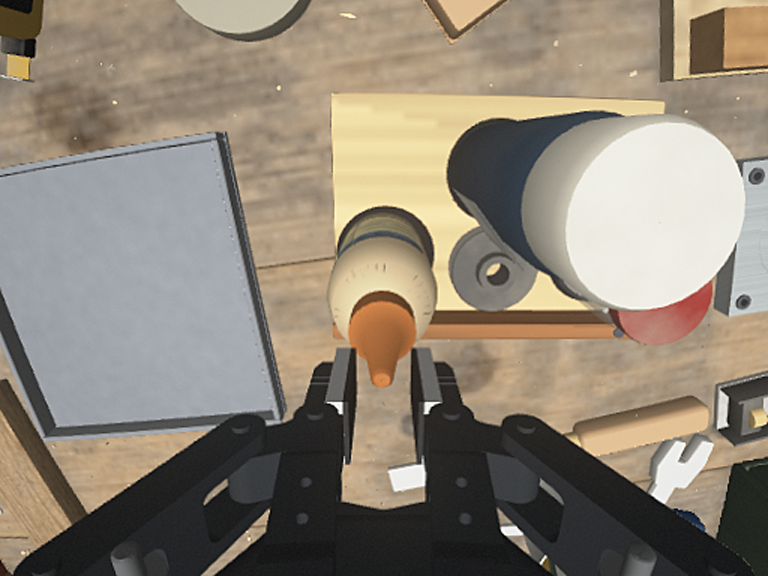

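The fingers closed to 20 mm without contact. The nozzle tip is at (380,380), between the fingers, whose tips are near (345–420,350). I'll project the geometry to see where the miss is.

Run:
```python
from util import *
import pickle
np.set_printoptions(precision=1,suppress=True)
C=pickle.load(open("pics/w3.pkl","rb"))
P=lambda X:(proj(C,X)+.5)*1.5-.5
tcp=np.array([.5502,-.0183,.1442])
print("cam",-C["R"].T@C["t"],"tcp",P(tcp),"tcp+38",P(tcp+[0,0,.038]))
for z in (0.012,.144,.162,.192): print(z,P([.5486,-.0195,z]),P([.5486,-.0195+.014,z]), P([.5486,-.0195-.014,z]))
```

```text
cam [ 0.5 -0.   0.3] tcp [[385.8 328.1]] tcp+38 [[386.3 371.5]]
0.012 [[383.  251.7]] [[402.  249.2]] [[364.  254.3]]
0.144 [[382.6 325. ]] [[414.2 321. ]] [[351.3 329. ]]
0.162 [[382.5 343.1]] [[417.1 338.7]] [[348.2 347.3]]
0.192 [[382.3 382.4]] [[423.6 377.4]] [[341.5 387.3]]
```

Run:
```python
from util import *
import pickle
np.set_printoptions(precision=3,suppress=True)
for n,tcp,hw in (("w2",np.array([.5476,-.0206,.3008]),.025),("w3",np.array([.5502,-.0183,.1442]),.010)):
    C=pickle.load(open(f"pics/{n}.pkl","rb")); P=lambda X:((proj(C,X)+.5)*1.5-.5).round()[0]
    c,s=np.cos(-.14),np.sin(-.14)
    tx=np.array([-c,-s,0]); ty=np.array([-s,c,0])
    print(n,"cam rel TCP",(-C["R"].T@C["t"]-tcp), "fwd",C["R"][2],"f",C["K"][0,0]*1.5)
    for up in (0,.013,.025,.038,.05,.07):
        print(up,[P(tcp+sx*.011*tx+sy*hw*ty+[0,0,up]) for sx in (1,-1) for sy in (-1,1)])
```

```text
w2 cam rel TCP [-0.078  0.01   0.176] fwd [ 0.31  -0.045 -0.95 ] f 435.5883722853513
0 [array([327., 305.]), array([443., 305.]), array([329., 351.]), array([441., 351.])]
0.013 [array([323., 317.]), array([447., 317.]), array([326., 365.]), array([444., 365.])]
0.025 [array([319., 329.]), array([451., 329.]), array([322., 380.]), array([448., 380.])]
0.038 [array([314., 344.]), array([457., 344.]), array([317., 398.]), array([453., 398.])]
0.05 [array([309., 360.]), array([462., 361.]), array([312., 418.]), array([458., 418.])]
0.07 [array([297., 394.]), array([474., 395.]), array([302., 457.]), array([469., 458.])]
w3 cam rel TCP [-0.078  0.01   0.176] fwd [ 0.312 -0.044 -0.949] f 435.5883722853513
0 [array([363., 305.]), array([409., 305.]), array([363., 350.]), array([408., 351.])]
0.013 [array([361., 316.]), array([411., 316.]), array([362., 365.]), array([410., 365.])]
0.025 [array([360., 329.]), array([413., 329.]), array([361., 379.]), array([411., 379.])]
0.038 [array([358., 344.]), array([415., 344.]), array([359., 398.]), array([413., 398.])]
0.05 [array([356., 360.]), array([417., 360.]), array([357., 417.]), array([416., 417.])]
0.07 [array([352., 394.]), array([423., 394.]), array([354., 457.]), array([420., 457.])]
```

Both the picture and the missed grip suggest that at this opening the finger ends sit higher than I assumed. I'll open and go down in guarded steps.

```bash
python3 -m pendant '[[0.02,-0.02,0,0,0,0,46],[0,0,0,0,0,0,46],[0,0,0.12,0,0,0,46],[0,0,0,0,0,0,46]]' | grep -E "pos|ft_f"; python3 -m pendant '[[0,0,0.1,0,0,0,46],[0,0,0,0,0,0,46]]'| grep -E "pos|ft_f"
```

```text
eef_pos: [0.5482, -0.0195, 0.1358]
ft_force: [0.6, 0.4, -0.0]
eef_pos: [0.5484, -0.0195, 0.13]
ft_force: [0.6, -0.3, -0.3]
```

```bash
python3 -m pendant '[[0,0,0,0,0,0,22],[0,0,0,0,0,0,22],[0,0,0,0,0,0,22]]' 30| grep -E "pos|ft_f|grip"
python3 - <<'E'
from util import *
im=imaging.snapshot("side"); cv2.imwrite("pics/s4.png",cv2.resize(im[90:240,180:340],None,fx=4,fy=4,interpolation=cv2.INTER_CUBIC)[:,:,::-1])
E
```

```text
eef_pos: [0.5489, -0.0194, 0.1308]
ft_force: [-0.2, 0.2, -1.0]
gripper_width: 0.0219
grip_force: 0.0
```

View pics/s4.png

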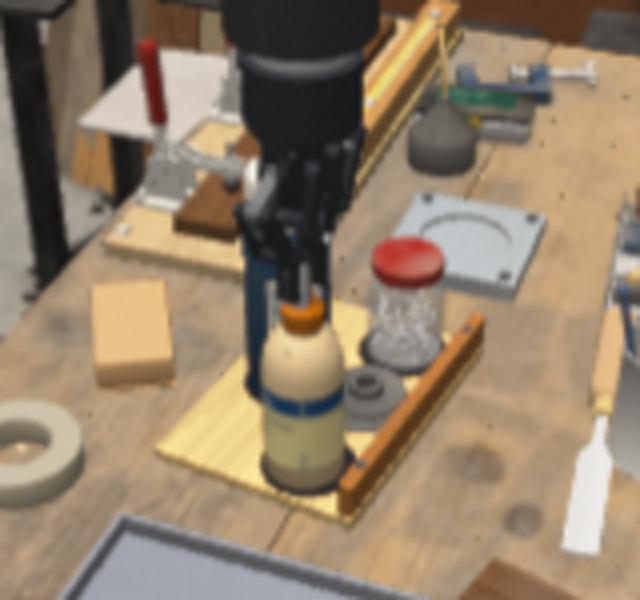

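The side view shows the fingertips only at the top of the orange cap, at crop (290–312,300), so the finger ends are about 30 mm above the reported TCP. I'll get that number.

Run:
```python
from util import *
D=CAM["side"]
for z in (.012,.131,.145,.155,.162,.17,.18): print(z,[((proj(D,[.549+dx,-.0194+dy,z])[0]-[180,90]+.5)*4-.5).round() for dx,dy in((0,0),(-.011,-.011),(.011,-.011))])
s=status.read_state(); print(s["q"].round(4),s["eef_pos"])
```

```text
0.012 [array([305., 465.]), array([286., 471.]), array([314., 478.])]
0.131 [array([304., 333.]), array([283., 339.]), array([313., 346.])]
0.145 [array([304., 316.]), array([282., 322.]), array([313., 329.])]
0.155 [array([303., 304.]), array([282., 310.]), array([313., 317.])]
0.162 [array([303., 296.]), array([282., 301.]), array([313., 308.])]
0.17 [array([303., 286.]), array([282., 291.]), array([313., 298.])]
0.18 [array([303., 273.]), array([281., 279.]), array([313., 285.])]
[ 0.3214  0.2066 -0.3602 -0.     -1.0039 -2.0305] [ 0.54880686 -0.01940391  0.13081195]
```

```bash
python3 -m pendant '[[0,0,0,0,0,0,44],[0,0,0.1,0,0,0,44],[0,0,0.15,0,0,0,44],[0,0,0,0,0,0,44]]' | grep -E "pos|ft_f"; python3 -m pendant '[[0,0,0,0,0,0,22],[0,0,0,0,0,0,22],[0,0,0,0,0,0,22]]' 30| grep -E "pos|ft_f|grip"
```

```text
eef_pos: [0.548, -0.0196, 0.1145]
ft_force: [0.2, -0.8, 0.5]
eef_pos: [0.5488, -0.0194, 0.1158]
ft_force: [0.6, -0.1, -0.3]
gripper_width: 0.0266
grip_force: 29.6
```

```bash
python3 -m pendant '[[0,0,0,0,0,0,40],[0,0,0.11,0,0,0,40],[0,0,0,0,0,0,40]]' | grep -E "pos|ft_f"; python3 -m pendant '[[0,0,0,0,0,0,22],[0,0,0,0,0,0,22],[0,0,0,0,0,0,22]]' 60| grep -E "pos|ft_f|grip"
```

```text
eef_pos: [0.5483, -0.0195, 0.1084]
ft_force: [-0.1, -1.0, -0.3]
eef_pos: [0.5489, -0.0194, 0.1093]
ft_force: [1.1, 0.5, 0.2]
gripper_width: 0.0261
grip_force: 59.3
```

```bash
python3 -m pendant '[[0,0,-0.2,0,0,0,22],[0,0,-0.4,0,0,0,22],[0,0,-0.4,0,0,0,22],[-0.03,-0.2,0,0,0,0,22],[-0.1,-0.5,0,0,0,0,22]]' | grep -E "pos|ft_f|grip"; python3 -m pendant '[[-0.12,-0.6,0,0,0,0,22],[-0.12,-0.6,0,0,0,0,22],[-0.12,-0.6,0,0,0,0,22],[-0.12,-0.6,0,0,0,0,22],[-0.12,-0.6,0,0,0,0,22]]' | grep -E "pos|ft_f|grip"; python3 go.py 0.5617 -0.2825 0.105 -0.14
```

```text
eef_pos: [0.5502, -0.0621, 0.1689]
ft_force: [0.2, -0.0, -2.1]
gripper_width: 0.0262
grip_force: 59.5
eef_pos: [0.5606, -0.2468, 0.168]
ft_force: [0.5, 0.7, -2.3]
gripper_width: 0.0262
grip_force: 59.5
t 7.80 pos [ 0.5606 -0.2468  0.168 ] w 0.0262 gf 59.5 F [ 0.5  0.7 -2.3]
turn [ 0.    -0.002  0.001]
shift now axes [-0.1  -0.59  1.05]  in target axes [-0.1  -0.59  1.05]
```

```bash
python3 -m pendant '[[-0.06,-0.4,0,0,0,0,22],[-0.03,-0.2,0.1,0,0,0,22],[0,0,0.4,0,0,0,22],[0,0,0.4,0,0,0,22],[0,0,0.1,0,0,0,22]]' | grep -E "pos|ft_f|grip"; python3 -m pendant '[[0,0,0.05,0,0,0,22],[0,0,0,0,0,0,22]]' | grep -E "pos|ft_f|grip"; python3 go.py 0.5617 -0.2825 0.102 -0.14
```

```text
eef_pos: [0.5602, -0.2811, 0.1067]
ft_force: [0.2, 0.3, -2.2]
gripper_width: 0.0263
grip_force: 59.6
eef_pos: [0.5624, -0.2817, 0.1067]
ft_force: [0.2, 0.2, -2.2]
gripper_width: 0.0262
grip_force: 59.6
t 8.68 pos [ 0.5624 -0.2817  0.1067] w 0.0262 gf 59.6 F [ 0.2  0.2 -2.2]
turn [-0.     0.001  0.002]
shift now axes [ 0.01 -0.01  0.08]  in target axes [ 0.01 -0.01  0.08]
```

```bash
for i in 1; do python3 -m pendant '[[0,0,0.04,0,0,0,22],[0,0,0,0,0,0,22]]' | grep -E "pos|ft_f"; python3 -m pendant '[[0,0,0.03,0,0,0,22],[0,0,0,0,0,0,22]]' | grep -E "pos|ft_f";  done
```

```text
eef_pos: [0.5621, -0.2817, 0.104]
ft_force: [0.3, 0.3, -3.1]
eef_pos: [0.5623, -0.2818, 0.1023]
ft_force: [-0.2, 0.4, -0.3]
```

```bash
python3 -m pendant '[[0,0,0.015,0,0,0,22],[0,0,0,0,0,0,30],[0,0,0,0,0,0,44],[0,0,0,0,0,0,44]]' | grep -E "pos|ft_f|grip"; python3 -m pendant '[[0,0,-0.3,0,0,0,44],[0,0,-0.9,0,0,0,44],[0,0,-1,0,0,0,70],[0,0.3,-0.6,0,0,0,85],[0,0.9,0,0,0,0,85]]' | grep -E "pos|ft_f|grip"; python3 go.py 0.503 0.067 0.24 -0.14
```

```text
eef_pos: [0.5618, -0.2818, 0.1008]
ft_force: [0.8, -0.2, -0.9]
gripper_width: 0.0437
grip_force: 0.0
eef_pos: [0.5734, -0.2118, 0.2743]
ft_force: [1.3, 1.0, -0.9]
gripper_width: 0.0852
grip_force: 0.0
t 10.30 pos [ 0.5734 -0.2118  0.2743] w 0.0852 gf 0.0 F [ 1.3  1.  -0.9]
turn [-0.001  0.008 -0.001]
shift now axes [1.82 4.44 0.56]  in target axes [1.81 4.44 0.57]
```

```bash
python3 -m pendant '[[0.4,0.9,0,0,0,0,85],[0.4,0.9,0,0,0,0,85],[0.4,0.9,0,0,0,0,85],[0.4,0.9,0,0,0,0,85],[0.2,0.6,0,0,0,0,85]]' >/dev/null; python3 -m pendant '[[0,0.2,0,0,0,0,85],[0,0,0,0,0,0,85]]' >/dev/null;  python3 go.py 0.503 0.067 0.14 -0.14; python3 look.py w5
```

```text
t 11.18 pos [0.5016 0.0663 0.2698] w 0.0852 gf 0.0 F [1.2 0.1 0.1]
turn [0.    0.001 0.003]
shift now axes [-0.02  0.01  2.16]  in target axes [-0.02  0.01  2.16]
```

View pics/w5.png

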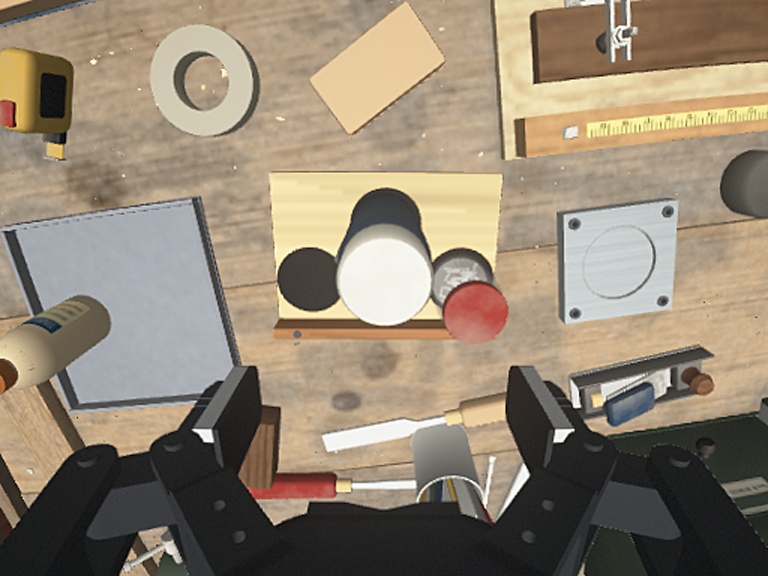

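The bottle stands upright in the tray. The can's cap centre is at (385,281), the bottle's mark at (310,280), the jar lid at (475,312) and the recess at (619,262). I'll back-project these.

Run:
```python
from util import *
import pickle
np.set_printoptions(precision=4,suppress=True)
C=pickle.load(open("pics/w5.pkl","rb"))
def onz(p,z):
    p=(np.array(p)+.5)/1.5-.5
    u=cv2.undistortPoints(np.array([[p]],float),C["K"],C["D"])[0,0]
    d=C["R"].T@np.r_[u,1]; o=-C["R"].T@C["t"]; return o+d*(z-o[2])/d[2]
for n,p,z in (("can",(385.5,281),.203),("bmark",(310,280),.012),("lid",(475.5,312),.104),("bed",(619,262),.018),("c1",(272,173),.012),("c2",(502,175),.012)): print(n,onz(p,z))
```

```text
can [0.5013 0.0665 0.203 ]
bmark [ 0.551  -0.0193  0.012 ]
lid [0.571  0.1346 0.104 ]
bed [0.5733 0.303  0.018 ]
c1 [ 0.4378 -0.0359  0.012 ]
c2 [0.4703 0.1867 0.012 ]
```

```bash
python3 -m pendant '[[0,0,0.6,0,0,0,85],[0,0,0.8,0,0,0,85],[0,0,0.5,0,0,0,85],[0,0,0.2,0,0,0,85],[0,0,0,0,0,0,85]]' | grep -E "pos|ft_f"; python3 -m pendant '[[0,0,0.2,0,0,0,85],[0,0,0.1,0,0,0,85],[0,0,0,0,0,0,85]]' | grep -E "pos|ft_f"
python3 - <<'E'
from util import *
im=imaging.snapshot("side"); cv2.imwrite("pics/s6.png",cv2.resize(im[60:220,170:350],None,fx=4,fy=3.7,interpolation=cv2.INTER_CUBIC)[:,:,::-1])
E
```

```text
eef_pos: [0.5015, 0.0651, 0.143]
ft_force: [-0.3, 1.0, 0.4]
eef_pos: [0.5011, 0.0659, 0.1248]
ft_force: [-0.4, -0.1, 0.0]
```

View pics/s6.png

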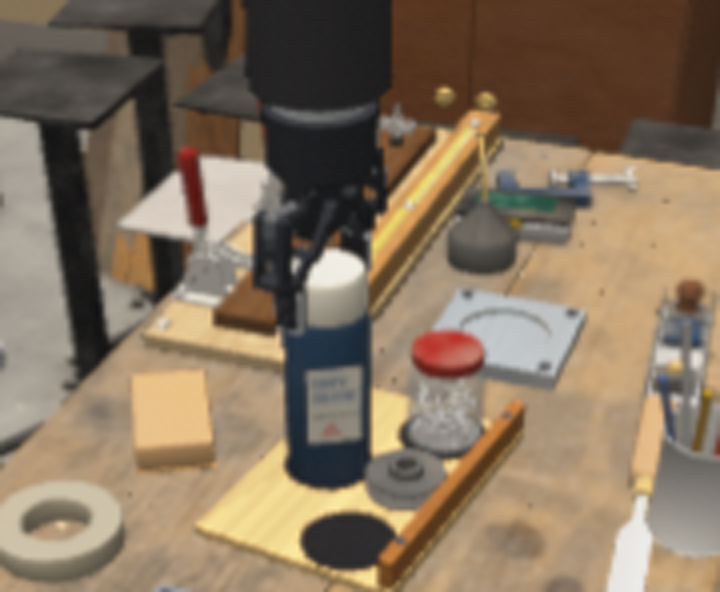

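Run:
```python
from util import *
D=CAM["side"]
for z in (.125,.15,.16,.17,.18,.2): print(z,[((proj(D,X)[0]-[170,60]+.5)*[4,3.7]-.5).round() for X in ([.501-.0066,.066-.0475,z],[.501-.0066-.011,.066-.0475,z],[.501-.0066+.011,.066-.0475,z],[.502,.0665,.203])])
```

```text
0.125 [array([291., 383.]), array([276., 380.]), array([305., 386.]), array([324., 265.])]
0.15 [array([290., 356.]), array([275., 353.]), array([304., 359.]), array([324., 265.])]
0.16 [array([289., 345.]), array([275., 342.]), array([304., 347.]), array([324., 265.])]
0.17 [array([289., 333.]), array([274., 330.]), array([304., 336.]), array([324., 265.])]
0.18 [array([288., 322.]), array([273., 319.]), array([303., 325.]), array([324., 265.])]
0.2 [array([287., 299.]), array([272., 296.]), array([302., 301.]), array([324., 265.])]
```

```bash
python3 -m pendant '[[-0.01,0.01,0.15,0,0,0,85],[0,0,0.15,0,0,0,85],[0,0,0,0,0,0,85]]' | grep -E "pos|ft_f";  python3 -m pendant '[[0,0,0.03,0,0,0,70],[0,0,0,0,0,0,60],[0,0,0,0,0,0,60],[0,0,0,0,0,0,60]]' 60| grep -E "pos|ft_f|grip"
```

```text
eef_pos: [0.5013, 0.0662, 0.106]
ft_force: [0.3, 0.7, -0.3]
eef_pos: [0.5025, 0.0667, 0.1058]
ft_force: [0.3, 0.5, 4.0]
gripper_width: 0.0622
grip_force: 66.1
```

```bash
python3 -m pendant '[[0,0,-0.1,0,0,0,60],[0,0,-0.3,0,0,0,60],[0,0,-0.4,0,0,0,60],[0,0,-0.2,0,0,0,60],[0,0,0,0,0,0,60]]' | grep -E "pos|ft_f|grip"; python3 -m pendant '[[-0.05,-0.3,0,0,0,0,60],[-0.08,-0.5,0,0,0,0,60],[-0.1,-0.6,0,0,0,0,60],[-0.1,-0.6,0,0,0,0,60],[-0.1,-0.6,0,0,0,0,60]]' | grep -E "pos|ft_f|grip"; python3 -m pendant '[[-0.1,-0.6,0,0,0,0,60],[-0.1,-0.5,0,0,0,0,60],[-0.065,-0.42,0.2,0,0,0,60],[0,0,0.4,0,0,0,60],[0,0,0.2,0,0,0,60]]' | grep -E "pos|ft_f|grip";python3 go.py 0.5093 -0.184 0.0985 -0.14
```

```text
eef_pos: [0.502, 0.0666, 0.1655]
ft_force: [0.4, -0.3, -2.8]
gripper_width: 0.0623
grip_force: 65.9
eef_pos: [0.505, -0.0935, 0.1641]
ft_force: [0.4, 1.0, -2.7]
gripper_width: 0.062
grip_force: 65.9
eef_pos: [0.5073, -0.1849, 0.115]
ft_force: [-0.3, 0.4, -3.1]
gripper_width: 0.062
grip_force: 66.1
t 15.03 pos [ 0.5073 -0.1849  0.115 ] w 0.062 gf 66.1 F [-0.3  0.4 -3.1]
turn [-0.    -0.004  0.   ]
shift now axes [-0.03  0.02  0.27]  in target axes [-0.03  0.02  0.27]
```

```bash
python3 -m pendant '[[0,0,0.15,0,0,0,60],[0,0,0,0,0,0,60]]' | grep -E "pos|ft_f"; python3 -m pendant '[[0,0,0.05,0,0,0,60],[0,0,0,0,0,0,60]]' | grep -E "pos|ft_f"; python3 -m pendant '[[0,0,0.03,0,0,0,60],[0,0,0,0,0,0,60]]' | grep -E "pos|ft_f"
```

```text
eef_pos: [0.5089, -0.184, 0.1077]
ft_force: [0.5, 0.9, -2.1]
eef_pos: [0.5094, -0.1839, 0.1055]
ft_force: [0.4, 1.0, -3.1]
eef_pos: [0.5092, -0.1841, 0.1034]
ft_force: [-0.5, 0.1, -2.1]
```

```bash
python3 -m pendant '[[0,0,0.05,0,0,0,60],[0,0,0,0,0,0,60]]' | grep -E "pos|ft_f"; python3 -m pendant '[[0,0,0.03,0,0,0,60],[0,0,0,0,0,0,60]]' | grep -E "pos|ft_f"; python3 -m pendant '[[0,0,0.015,0,0,0,60],[0,0,0,0,0,0,60]]' | grep -E "pos|ft_f"
```

```text
eef_pos: [0.509, -0.1841, 0.1001]
ft_force: [-0.3, -0.2, -3.4]
eef_pos: [0.5095, -0.1842, 0.0988]
ft_force: [-0.9, 0.4, -0.2]
eef_pos: [0.51, -0.1843, 0.0988]
ft_force: [-1.1, 2.1, 6.4]
```

```bash
python3 -m pendant '[[0,0,0,0,0,0,75],[0,0,0,0,0,0,85],[0,0,-0.3,0,0,0,85],[0,0,-0.8,0,0,0,85],[0,0,-0.8,0,0,0,85]]' | grep -E "pos|ft_f|grip"; python3 -m pendant '[[0,0.2,-0.6,0,0,0,85],[-0.05,0.8,-0.3,0,0,0,85],[-0.1,0.9,0,0,0,0,85],[-0.1,0.9,0,0,0,0,85],[-0.1,0.9,0,0,0,0,85]]' | grep -E "pos|ft_f|grip"; python3 go.py 0.572 0.135 0.10 -0.14
```

```text
eef_pos: [0.5088, -0.1842, 0.2126]
ft_force: [1.5, -0.6, 0.7]
gripper_width: 0.0852
grip_force: 0.0
eef_pos: [0.5608, 0.0346, 0.2658]
ft_force: [1.2, -0.0, 0.2]
gripper_width: 0.0852
grip_force: 0.0
t 17.77 pos [0.5608 0.0346 0.2658] w 0.0852 gf 0.0 F [ 1.2 -0.   0.2]
turn [0.    0.    0.002]
shift now axes [0.05 1.68 2.76]  in target axes [0.05 1.68 2.76]
```

```bash
python3 -m pendant '[[0.02,0.9,0.2,0,0,0,85],[0.02,0.6,0.5,0,0,0,85],[0,0.1,0.7,0,0,0,85],[0,0,0.7,0,0,0,85],[0,0,0,0,0,0,85]]' | grep -E "pos|ft_f"; python3 go.py 0.572 0.135 0.10 -0.14
```

```text
eef_pos: [0.5692, 0.1274, 0.1365]
ft_force: [0.2, -1.2, 0.6]
t 18.40 pos [0.5692 0.1274 0.1365] w 0.0851 gf 0.0 F [ 0.2 -1.2  0.6]
turn [-0.004 -0.006  0.002]
shift now axes [-0.03  0.13  0.61]  in target axes [-0.03  0.13  0.61]
```

```bash
python3 -m pendant '[[-0.02,0.1,0.4,0,0,0,85],[0,0,0.1,0,0,0,85],[0,0,0,0,0,0,85]]' | grep -E "pos|ft_f"; python3 go.py 0.572 0.135 0.008 -0.14;  python3 look.py w7
```

```text
eef_pos: [0.574, 0.134, 0.1109]
ft_force: [0.2, 0.3, 0.5]
t 18.77 pos [0.574  0.134  0.1109] w 0.0851 gf 0.0 F [0.2 0.3 0.5]
turn [0.    0.001 0.002]
shift now axes [0.04 0.01 1.71]  in target axes [0.03 0.01 1.71]
```

View pics/w7.png

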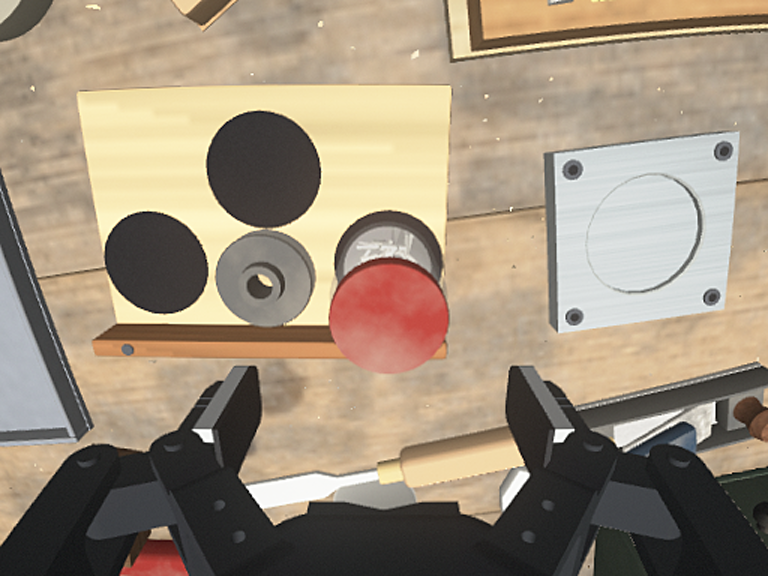

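The lid is at (390,316), the hub at (263,281), the bare marks at (264,169) and (157,262), and the recess centre at (644,233) with screws around it.

```bash
cat > onz.py <<'E'
from util import *
import pickle
np.set_printoptions(precision=4,suppress=True)
def onz(C,p,z,s=1.5):
    p=(np.array(p)+.5)/s-.5
    u=cv2.undistortPoints(np.array([[p]],float),C["K"],C["D"])[0,0]
    d=C["R"].T@np.r_[u,1]; o=-C["R"].T@C["t"]; return o+d*(z-o[2])/d[2]
E
python3 - <<'E'
from onz import *
C=pickle.load(open("pics/w7.pkl","rb"))
for n,p,z in (("lid",(390,316),.104),("hub",(263,281),.038),("pulleyrim",(265,278),.032),("canmark",(264,169),.012),("bmark",(157,262),.012),("recess",(644,233),.018),("s1",(572,169),.018),("s2",(724,151),.018),("s3",(711,297),.018),("s4",(574,317),.018),("c1",(79,92),.012),("c2",(450,86),.012)): print(n,onz(C,p,z))
B=pickle.load(open("pics/w5.pkl","rb"))
w=lambda *p:(np.array(p)+.5)/1.5-.5
print(tri([(B,w(619,262)),(C,w(644,233))]))
E
```

```text
lid [0.5712 0.1363 0.104 ]
hub [0.5655 0.0605 0.038 ]
pulleyrim [0.5654 0.0602 0.032 ]
canmark [0.5016 0.0684 0.012 ]
bmark [ 0.5498 -0.0166  0.012 ]
recess [0.5727 0.3026 0.018 ]
s1 [0.5266 0.2554 0.018 ]
s2 [0.5265 0.354  0.018 ]
s3 [0.6243 0.3538 0.018 ]
s4 [0.625  0.2562 0.018 ]
c1 [ 0.4379 -0.0361  0.012 ]
c2 [0.4699 0.1867 0.012 ]
(array([0.5725, 0.302 , 0.0192]), np.float64(0.2323431057696439))
```

```bash
python3 -m pendant '[[0.03,0.02,0.5,0,0,0,85],[0,0,0.6,0,0,0,85],[0,0,0.4,0,0,0,85],[0,0,0.1,0,0,0,85],[0,0,0,0,0,0,85]]' | grep -E "pos|ft_f";  python3 -m pendant '[[0,0,0.1,0,0,0,85],[0,0,0,0,0,0,70],[0,0,0,0,0,0,54],[0,0,0,0,0,0,54],[0,0,0,0,0,0,54]]' 60| grep -E "pos|ft_f|grip"
```

```text
eef_pos: [0.5725, 0.1357, 0.0147]
ft_force: [0.2, 0.5, -0.1]
eef_pos: [0.5725, 0.1361, 0.0089]
ft_force: [-2.4, 1.2, 5.2]
gripper_width: 0.0591
grip_force: 60.9
```

```bash
python3 -m pendant '[[0,0,-0.1,0,0,0,54],[0,0,-0.4,0,0,0,54],[0,0,-0.4,0,0,0,54],[-0.06,-0.2,-0.2,0,0,0,54],[-0.15,-0.5,0,0,0,0,54]]' | grep -E "pos|ft_f|grip"; python3 -m pendant '[[-0.17,-0.6,0,0,0,0,54],[-0.17,-0.6,0,0,0,0,54],[-0.17,-0.6,0,0,0,0,54],[-0.17,-0.6,0,0,0,0,54],[-0.17,-0.6,0,0,0,0,54]]' | grep -E "pos|ft_f|grip"; python3 -m pendant '[[-0.17,-0.6,0,0,0,0,54],[-0.17,-0.6,0,0,0,0,54],[-0.12,-0.32,0.3,0,0,0,54],[0,0,0.4,0,0,0,54],[0,0,0,0,0,0,54]]' | grep -E "pos|ft_f|grip";python3 go.py 0.6193 -0.187 0.0019 -0.14
```

```text
eef_pos: [0.579, 0.0923, 0.0748]
ft_force: [-0.6, 0.0, -2.6]
gripper_width: 0.0589
grip_force: 60.5
eef_pos: [0.6035, -0.095, 0.0732]
ft_force: [0.1, 0.8, -2.9]
gripper_width: 0.059
grip_force: 60.4
eef_pos: [0.6163, -0.1875, 0.0284]
ft_force: [-0.9, -0.3, -2.1]
gripper_width: 0.0591
grip_force: 60.4
t 21.95 pos [ 0.6163 -0.1875  0.0284] w 0.0591 gf 60.4 F [-0.9 -0.3 -2.1]
turn [-0.    -0.006  0.001]
shift now axes [-0.05  0.01  0.44]  in target axes [-0.05  0.01  0.44]
```

```bash
python3 -m pendant '[[0,0,0.3,0,0,0,54],[0,0,0,0,0,0,54]]' | grep -E "pos|ft_f"; python3 -m pendant '[[0,0,0.06,0,0,0,54],[0,0,0,0,0,0,54]]' | grep -E "pos|ft_f"; python3 -m pendant '[[0,0,0.02,0,0,0,54],[0,0,0,0,0,0,54]]' | grep -E "pos|ft_f"; python3 -m pendant '[[0,0,0.02,0,0,0,54],[0,0,0,0,0,0,54]]' | grep -E "pos|ft_f"
```

```text
eef_pos: [0.6179, -0.1867, 0.0123]
ft_force: [-0.0, -0.1, -2.5]
eef_pos: [0.6192, -0.1871, 0.0103]
ft_force: [-0.4, 0.6, -2.4]
eef_pos: [0.6191, -0.1873, 0.0091]
ft_force: [0.1, -0.1, -2.4]
eef_pos: [0.6189, -0.1873, 0.0076]
ft_force: [0.4, -0.2, -2.4]
```

```bash
python3 -m pendant '[[0,0,0.05,0,0,0,54],[0,0,0,0,0,0,54]]' | grep -E "pos|ft_f"; python3 -m pendant '[[0,0,0.03,0,0,0,54],[0,0,0,0,0,0,54]]' | grep -E "pos|ft_f"; python3 -m pendant '[[0,0,0.02,0,0,0,54],[0,0,0,0,0,0,54]]' | grep -E "pos|ft_f"
```

```text
eef_pos: [0.6187, -0.1873, 0.0043]
ft_force: [-0.2, 0.6, -3.0]
eef_pos: [0.6189, -0.1873, 0.0027]
ft_force: [-0.2, 0.4, -2.4]
eef_pos: [0.6191, -0.1873, 0.002]
ft_force: [-0.6, 0.7, 0.5]
```

```bash
python3 -m pendant '[[0,0,0,0,0,0,75],[0,0,0,0,0,0,85],[0,0,-0.3,0,0,0,85],[0,0,-0.8,0,0,0,85],[0,0,-0.9,0,0,0,85]]' | grep -E "pos|ft_f|grip"; python3 -m pendant '[[0.2,0.6,0,0,0,0,85],[0.3,0.8,0,0,0,0,85],[0.3,0.9,0,0,0,0,85],[0.3,0.9,0,0,0,0,85],[0.29,0.7,0,0,0,0,85]]' | grep -E "pos|ft_f|grip"; python3 -m pendant '[[0,0,0.3,0,0,0,85],[0,0,0.3,0,0,0,85],[0,0,0,0,0,0,85]]' | grep -E "pos|ft_f|grip";python3 go.py 0.568 0.0585 -0.03 -0.14; python3 look.py w8
```

```text
eef_pos: [0.6187, -0.1874, 0.1238]
ft_force: [0.8, 0.2, -0.2]
gripper_width: 0.0847
grip_force: 0.0
eef_pos: [0.5686, 0.0581, 0.1234]
ft_force: [-0.0, 0.7, 0.6]
gripper_width: 0.0849
grip_force: 0.0
eef_pos: [0.5681, 0.056, 0.0858]
ft_force: [0.3, 0.1, 0.3]
gripper_width: 0.0848
grip_force: 0.0
t 25.32 pos [0.5681 0.056  0.0858] w 0.0848 gf 0.0 F [0.3 0.1 0.3]
turn [-0.001 -0.001  0.002]
shift now axes [0.01 0.04 1.93]  in target axes [0.01 0.04 1.93]
```

View pics/w8.png

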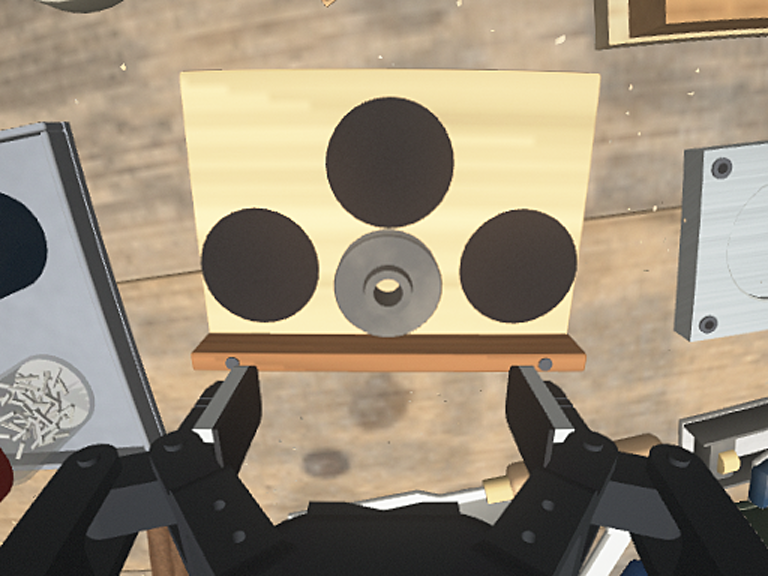

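All three marks are bare and the pulley is centred at (388,286), almost on the jaws' centre line at about x 384. Working out the last shift.

```bash
python3 - <<'E'
from onz import *
A=pickle.load(open("pics/w7.pkl","rb"));C=pickle.load(open("pics/w8.pkl","rb"))
for n,p,z in (("hub",(388,285),.038),("rim",(388,284),.032),("canmark",(390,162),.012),("bmark",(261,265),.012),("jmark",(518.5,265),.012),("fenceL",(193,353),.042)): print(n,onz(C,p,z))
E
python3 go.py 0.5660 0.0590 -0.03 -0.14
```

```text
hub [0.564  0.0579 0.038 ]
rim [0.5655 0.0577 0.032 ]
canmark [0.5013 0.0677 0.012 ]
bmark [ 0.5497 -0.0168  0.012 ]
jmark [0.5708 0.1363 0.012 ]
fenceL [ 0.5881 -0.0579  0.042 ]
t 25.38 pos [0.5688 0.056  0.0866] w 0.0851 gf 0.0 F [0.3 0.5 0.3]
turn [-0.     0.     0.002]
shift now axes [0.05 0.04 1.94]  in target axes [0.05 0.04 1.94]
```

```bash
python3 -m pendant '[[0.03,0.03,0.5,0,0,0,85],[0,0,0.6,0,0,0,85],[0,0,0.5,0,0,0,85],[0,0,0.2,0,0,0,85],[0,0,0,0,0,0,85]]' | grep -E "pos|ft_f";  python3 -m pendant '[[0,0,0.08,0,0,0,85],[0,0,0,0,0,0,85]]'| grep -E "pos|ft_f"; python3 -m pendant '[[0,0,0.07,0,0,0,85],[0,0,0,0,0,0,85]]'| grep -E "pos|ft_f"
```

```text
eef_pos: [0.5675, 0.0579, -0.0219]
ft_force: [-0.5, 0.3, 1.4]
eef_pos: [0.5676, 0.0582, -0.0264]
ft_force: [0.2, 0.2, 0.9]
eef_pos: [0.5669, 0.058, -0.0314]
ft_force: [-0.7, 0.4, 0.2]
```

```bash
python3 -m pendant '[[0,0,0,0,0,0,70],[0,0,0,0,0,0,60],[0,0,0,0,0,0,52],[0,0,0,0,0,0,52],[0,0,0,0,0,0,52]]' 60| grep -E "pos|ft_f|grip"
```

```text
eef_pos: [0.5706, 0.0585, -0.027]
ft_force: [-4.2, -2.9, 32.9]
gripper_width: 0.0565
grip_force: 65.6
```

The fingertips touch the board there. In the recess they would also meet the bed's rim, so I'll re-grip about 15 mm higher.

```bash
python3 -m pendant '[[0,0,-0.05,0,0,0,70],[0,0,-0.1,0,0,0,75],[0,0,-0.1,0,0,0,75],[0,0,0,0,0,0,75]]' | grep -E "pos|ft_f|grip"; python3 -m pendant '[[0,0,0,0,0,0,60],[0,0,0,0,0,0,52],[0,0,0,0,0,0,52],[0,0,0,0,0,0,52]]' 60| grep -E "pos|ft_f|grip"
```

```text
eef_pos: [0.5674, 0.0582, -0.0159]
ft_force: [-0.0, 0.1, 0.1]
gripper_width: 0.075
grip_force: 0.0
eef_pos: [0.5673, 0.0584, -0.0154]
ft_force: [-4.2, 2.2, 11.6]
gripper_width: 0.0553
grip_force: 60.9
```

```bash
python3 -m pendant '[[0,0,-0.1,0,0,0,52],[0,0,-0.3,0,0,0,52],[0,0,-0.4,0,0,0,52],[0,0,-0.4,0,0,0,52],[0,0,0,0,0,0,52]]' | grep -E "pos|ft_f|grip"; python3 go.py 0.573 0.302 0.06 -0.14
```

```text
eef_pos: [0.568, 0.0583, 0.057]
ft_force: [-0.1, 0.7, -2.6]
gripper_width: 0.0553
grip_force: 64.0
t 28.75 pos [0.568  0.0583 0.057 ] w 0.0553 gf 64.0 F [-0.1  0.7 -2.6]
turn [0.001 0.002 0.002]
shift now axes [ 0.48  4.03 -0.05]  in target axes [ 0.48  4.03 -0.05]
```

```bash
python3 -m pendant '[[0.05,0.4,0,0,0,0,52],[0.08,0.7,0,0,0,0,52],[0.08,0.7,0,0,0,0,52],[0.08,0.7,0,0,0,0,52],[0.08,0.7,0,0,0,0,52]]' | grep -E "pos|ft_f|grip"; python3 -m pendant '[[0.06,0.5,0,0,0,0,52],[0.04,0.37,0.2,0,0,0,52],[0,0,0.3,0,0,0,52],[0,0,0,0,0,0,52],[0,0,0,0,0,0,52]]' | grep -E "pos|ft_f|grip"; python3 go.py 0.574 0.304 -0.0154 -0.14
python3 - <<'E'
from util import *
import pickle
m=imaging.camera_model("wrist"); pickle.dump(m,open("pics/w9.pkl","wb")); a=imaging.snapshot("wrist"); d=imaging.snapshot("side")
cv2.imwrite("pics/w9full.png",a[:,:,::-1])
a=cv2.resize(a[120:320,130:390],None,fx=2,fy=2,interpolation=cv2.INTER_CUBIC)
d=cv2.resize(d[100:200,250:350],(270,270),interpolation=cv2.INTER_CUBIC); d=cv2.copyMakeBorder(d,0,130,0,0,cv2.BORDER_CONSTANT)
cv2.imwrite("pics/w9.png",np.hstack([a,d])[:,:,::-1])
E
```

```text
eef_pos: [0.5706, 0.252, 0.054]
ft_force: [1.3, -0.6, -2.6]
gripper_width: 0.0552
grip_force: 64.1
eef_pos: [0.5729, 0.3027, 0.0255]
ft_force: [-0.4, -0.1, -2.0]
gripper_width: 0.0554
grip_force: 64.3
t 30.00 pos [0.5729 0.3027 0.0255] w 0.0554 gf 64.3 F [-0.4 -0.1 -2. ]
turn [-0.001 -0.     0.001]
shift now axes [-0.02  0.02  0.68]  in target axes [-0.02  0.02  0.68]
```

View pics/w9.png

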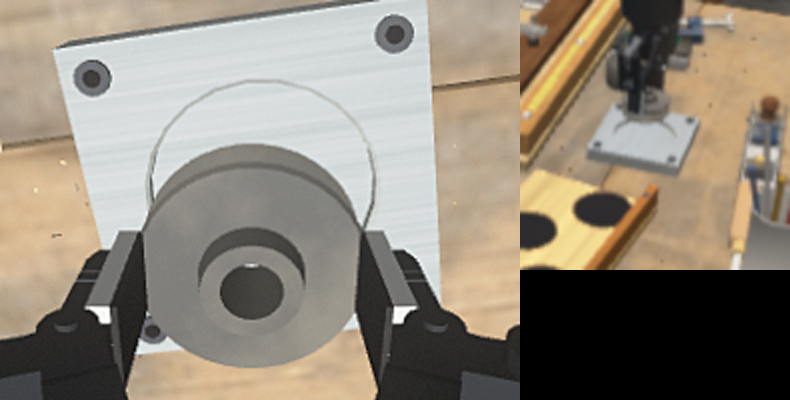

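The pulley is level in the jaws, with its rim centred at about (252,266). The recess spans x 146–377 with its top at y 80, and bed screws sit at (92,77), (394,34) and (152,330). Computing the offset.

Run:
```python
from onz import *
C=pickle.load(open("pics/w9.pkl","rb"))
g=lambda p,z:onz(C,((p[0]+.5)/2-.5+130,(p[1]+.5)/2-.5+120),z,1.0)
a,b=g((394,34),.018),g((152,330),.018); print("bed diag mid",(a+b)/2, a-b)
print("recess L,R,T",g((147,190),.018),g((377,180),.018),g((262,80),.018))
zt=.073
print("rim",g((252,266),zt),"top",g((254,166),zt),"bot",g((252,367),zt),"L",g((143,262),zt),"R",g((361,262),zt),"hub",g((252,290),zt+.006))
P=proj(C,ring(.0395,.018,(.5725,.3025,0))); P=((P-[130,120]+.5)*2-.5); print("recess proj ext",P.min(0),P.max(0))
P=proj(C,ring(.031,zt,(.5729,.3027,0))); P=((P-[130,120]+.5)*2-.5); print("rim proj ext",P.min(0),P.max(0))
```

```text
bed diag mid [0.5757 0.305  0.018 ] [-0.0987  0.0973  0.    ]
recess L,R,T [0.5682 0.266  0.018 ] [0.5754 0.3447 0.018 ] [0.5354 0.3103 0.018 ]
rim [0.5703 0.3022 0.073 ] top [0.5435 0.3064 0.073 ] bot [0.6015 0.2979 0.073 ] L [0.5654 0.2751 0.073 ] R [0.573  0.3297 0.073 ] hub [0.5734 0.3018 0.079 ]
recess proj ext [138.7467  74.9492] [368.7476 287.4086]
rim proj ext [133.4942 160.5387] [377.0798 372.8186]
```

```bash
python3 -m pendant '[[-0.03,0.05,0.2,0,0,0,52],[0,0,0.25,0,0,0,52],[0,0,0.1,0,0,0,52],[0,0,0,0,0,0,52]]' | grep -E "pos|ft_f"; python3 -m pendant '[[0,0,0.08,0,0,0,52],[0,0,0,0,0,0,52]]' | grep -E "pos|ft_f"; python3 -m pendant '[[0,0,0.03,0,0,0,52],[0,0,0,0,0,0,52]]' | grep -E "pos|ft_f"
```

```text
eef_pos: [0.5745, 0.306, -0.0084]
ft_force: [0.4, 0.3, -2.1]
eef_pos: [0.5749, 0.3064, -0.0122]
ft_force: [-0.6, 0.1, -2.0]
eef_pos: [0.575, 0.3065, -0.0139]
ft_force: [0.0, -0.1, -3.2]
```

```bash
python3 -m pendant '[[0,0,0.025,0,0,0,52],[0,0,0,0,0,0,52]]' | grep -E "pos|ft_f"; python3 -m pendant '[[0,0,0.02,0,0,0,52],[0,0,0,0,0,0,52]]' | grep -E "pos|ft_f"
```

```text
eef_pos: [0.5752, 0.3066, -0.0151]
ft_force: [-0.2, 0.0, -0.5]
eef_pos: [0.5753, 0.3066, -0.0153]
ft_force: [-3.1, -2.6, 9.0]
```

```bash
python3 -m pendant '[[0,0,-0.01,0,0,0,62],[0,0,0,0,0,0,75],[0,0,0,0,0,0,85],[0,0,-0.4,0,0,0,85],[0,0,-0.8,0,0,0,85]]' | grep -E "pos|ft_f|grip"; python3 -m pendant '[[-0.1,-0.3,-0.8,0,0,0,85],[-0.2,-0.8,-0.2,0,0,0,85],[-0.2,-0.9,0,0,0,0,85],[-0.2,-0.9,0,0,0,0,85],[-0.2,-0.9,0,0,0,0,85]]' | grep -E "pos|ft_f"; python3 -m pendant '[[-0.2,-0.9,0,0,0,0,85],[-0.2,-0.9,0,0,0,0,85],[-0.2,-0.9,0,0,0,0,85],[-0.2,-0.8,0,0,0,0,85],[-0.18,-0.6,0,0,0,0,85]]' | grep -E "pos|ft_f"; python3 -m pendant '[[0,0,0,0,0,0,85]]' >/dev/null; python3 go.py 0.6191 -0.1873 0.002 -0.14
```

```text
eef_pos: [0.5737, 0.3053, 0.0544]
ft_force: [1.4, 0.5, 0.9]
gripper_width: 0.085
grip_force: 0.0
eef_pos: [0.5971, 0.0716, 0.1161]
ft_force: [0.4, -0.8, 0.6]
eef_pos: [0.6213, -0.1807, 0.1159]
ft_force: [0.4, 0.6, -0.6]
t 33.60 pos [ 0.6212 -0.1812  0.1154] w 0.085 gf 0.0 F [-0.7 -0.1 -0.6]
turn [-0.    -0.001 -0.002]
shift now axes [ 0.02 -0.11  1.89]  in target axes [ 0.02 -0.11  1.89]
```

Run:
```python
from util import *
a=imaging.snapshot("scene"); d=imaging.snapshot("side")
cv2.imwrite("pics/chk_scene.png",a[:,:,::-1]); cv2.imwrite("pics/chk_side.png",d[:,:,::-1])
A=cv2.resize(a[225:300,120:220],(400,300),interpolation=cv2.INTER_CUBIC); B=cv2.resize(d[125:180,265:340],(400,300),interpolation=cv2.INTER_CUBIC)
C=cv2.resize(a[100:220,250:410],(400,300),interpolation=cv2.INTER_CUBIC); E=cv2.resize(d[120:310,160:330],(400,300),interpolation=cv2.INTER_CUBIC)
cv2.imwrite("pics/chk.png",np.vstack([np.hstack([A,B]),np.hstack([C,E])])[:,:,::-1])
# predicted top-rim and recess outlines
for n in("scene","side"):
    for lab,r,z in(("recess",.0395,.018),("rim",.031,.032),("hub",.014,.038)):
        P=proj(CAM[n],ring(r,z,(.5755,.306,0))); o=(120,225) if n=="scene" else (265,125); s=(4,4) if n=="scene" else (400/75,300/55)
        P=(P-o+.5)*s; print(n,lab,P.min(0).round(),P.max(0).round())
```

```text
scene recess [113.  86.] [258. 191.]
scene rim [124.  79.] [239. 162.]
scene hub [154.  93.] [206. 130.]
side recess [107.  99.] [226. 165.]
side rim [120.  88.] [215. 139.]
side hub [147.  93.] [189. 117.]
```

View pics/chk.png

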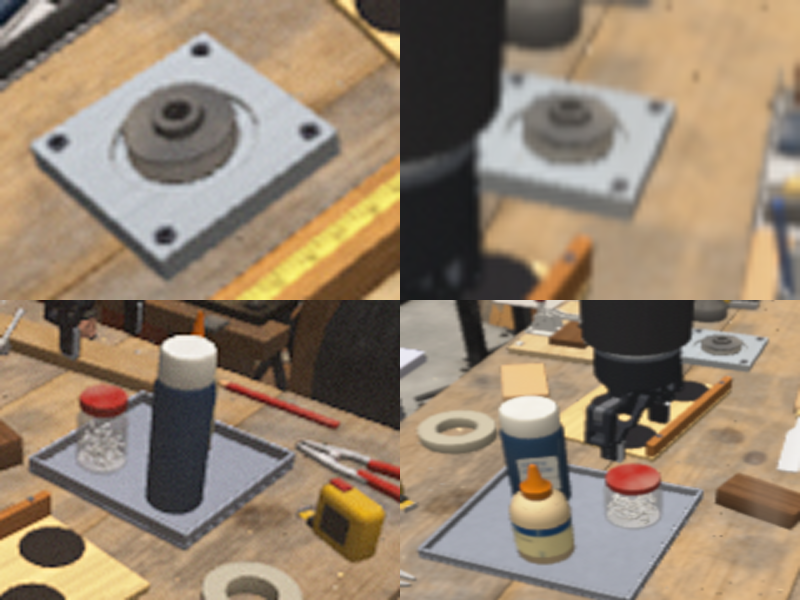

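The pulley sits flat and hub up inside the recess; its rim at (123–240, 82–182) matches the prediction. All three supplies stand upright in the tray. Fetching the jar.

```bash
python3 -m pendant '[[0.02,-0.1,0.4,0,0,0,85],[0,0,0.6,0,0,0,85],[0,0,0.6,0,0,0,85],[0,0,0.2,0,0,0,85],[0,0,0,0,0,0,85]]' | grep -E "pos|ft_f"; python3 -m pendant '[[0,0,0,0,0,0,85]]' >/dev/null; python3 go.py 0.6191 -0.1873 0.002 -0.14
```

```text
eef_pos: [0.6194, -0.1837, 0.0078]
ft_force: [1.0, -0.3, 0.6]
t 34.45 pos [ 0.6207 -0.1841  0.0096] w 0.0854 gf 0.0 F [-0.4 -0.9  0.2]
turn [0.    0.002 0.003]
shift now axes [ 0.02 -0.06  0.13]  in target axes [ 0.02 -0.06  0.13]
```

```bash
python3 -m pendant '[[0.02,-0.06,0.12,0,0,0,85],[0,0,0,0,0,0,85],[0,0,0,0,0,0,85]]' | grep -E "pos|ft_f"; python3 -m pendant '[[0,0,0,0,0,0,70],[0,0,0,0,0,0,54],[0,0,0,0,0,0,54],[0,0,0,0,0,0,54]]' 60| grep -E "pos|ft_f|grip"; python3 -m pendant '[[0,0,-0.1,0,0,0,54],[0,0,-0.4,0,0,0,54],[0,0,-0.4,0,0,0,54],[0,0,-0.2,0,0,0,54],[0,0,0,0,0,0,54]]' | grep -E "pos|ft_f|grip";python3 go.py 0.5725 0.1361 0.0089 -0.14
```

```text
eef_pos: [0.6178, -0.1879, 0.0011]
ft_force: [-0.2, -0.7, 0.4]
eef_pos: [0.6182, -0.1874, 0.0016]
ft_force: [-1.7, 2.3, 5.6]
gripper_width: 0.0591
grip_force: 55.1
eef_pos: [0.6181, -0.1877, 0.0674]
ft_force: [0.2, -0.2, -2.3]
gripper_width: 0.059
grip_force: 56.2
t 35.95 pos [ 0.6181 -0.1877  0.0674] w 0.059 gf 56.2 F [ 0.2 -0.2 -2.3]
turn [0.    0.001 0.002]
shift now axes [1.5  5.24 0.97]  in target axes [1.51 5.24 0.98]
```

```bash
python3 -m pendant '[[0.06,0.2,0,0,0,0,54],[0.15,0.5,0,0,0,0,54],[0.17,0.6,0,0,0,0,54],[0.17,0.6,0,0,0,0,54],[0.17,0.6,0,0,0,0,54]]' | grep -E "pos|ft_f"; python3 -m pendant '[[0.17,0.6,0,0,0,0,54],[0.17,0.6,0,0,0,0,54],[0.17,0.6,0,0,0,0,54],[0.17,0.6,0,0,0,0,54],[0.12,0.34,0,0,0,0,54]]' | grep -E "pos|ft_f"; python3 -m pendant '[[0,0,0.4,0,0,0,54],[0,0,0.3,0,0,0,54],[0,0,0,0,0,0,54],[0,0,0,0,0,0,54]]' | grep -E "pos|ft_f"; python3 go.py 0.5717 0.1361 0.0089 -0.14
```

```text
eef_pos: [0.5944, -0.0316, 0.0656]
ft_force: [0.1, -0.1, -3.3]
eef_pos: [0.5696, 0.1381, 0.0658]
ft_force: [-0.8, 0.6, -2.7]
eef_pos: [0.5709, 0.1363, 0.0251]
ft_force: [-0.1, -0.3, -1.8]
t 37.70 pos [0.5709 0.1363 0.0251] w 0.0594 gf 56.4 F [-0.1 -0.3 -1.8]
turn [-0.     0.     0.002]
shift now axes [-0.01 -0.    0.27]  in target axes [-0.01 -0.    0.27]
```

```bash
python3 -m pendant '[[-0.01,0,0.18,0,0,0,54],[0,0,0,0,0,0,54],[0,0,0,0,0,0,54]]' | grep -E "pos|ft_f"; python3 -m pendant '[[0,0,0.05,0,0,0,54],[0,0,0,0,0,0,54]]' | grep -E "pos|ft_f"; python3 -m pendant '[[0,0,0.025,0,0,0,54],[0,0,0,0,0,0,54]]' | grep -E "pos|ft_f"
```

```text
eef_pos: [0.5714, 0.1361, 0.0141]
ft_force: [-0.3, 0.8, -1.4]
eef_pos: [0.5712, 0.1361, 0.0109]
ft_force: [-0.3, 0.6, -2.1]
eef_pos: [0.5713, 0.1361, 0.0094]
ft_force: [0.1, 0.3, -3.0]
```

```bash
python3 -m pendant '[[0,0,0.02,0,0,0,54],[0,0,0,0,0,0,54]]' | grep -E "pos|ft_f"; python3 -m pendant '[[0,0,0.012,0,0,0,54],[0,0,0,0,0,0,54]]' | grep -E "pos|ft_f"
```

```text
eef_pos: [0.5712, 0.1362, 0.0087]
ft_force: [-3.5, 0.6, 3.9]
eef_pos: [0.5714, 0.1362, 0.0086]
ft_force: [-4.5, -0.3, 8.9]
```

```bash
python3 -m pendant '[[0,0,0,0,0,0,70],[0,0,0,0,0,0,85],[0,0,-0.3,0,0,0,85],[0,0,-0.8,0,0,0,85],[0,0,-0.9,0,0,0,85]]' | grep -E "pos|ft_f|grip"; python3 -m pendant '[[0,-0.2,-0.9,0,0,0,85],[0.02,-0.7,-0.3,0,0,0,85],[0.05,-0.9,0,0,0,0,85],[0.05,-0.9,0,0,0,0,85],[0.05,-0.9,0,0,0,0,85]]' | grep -E "pos|ft_f"; python3 -m pendant '[[0.05,-0.9,0,0,0,0,85],[0.05,-0.7,0,0,0,0,85],[0,-0.23,0,0,0,0,85],[0,0,0,0,0,0,85],[0,0,0,0,0,0,85]]' | grep -E "pos|ft_f"; python3 go.py 0.510 -0.1843 0.0988 -0.14
```

```text
eef_pos: [0.5709, 0.1359, 0.1281]
ft_force: [1.1, 0.1, -0.2]
gripper_width: 0.085
grip_force: 0.0
eef_pos: [0.5311, -0.0778, 0.1998]
ft_force: [0.2, -0.6, -0.2]
eef_pos: [0.5107, -0.1836, 0.1995]
ft_force: [0.3, -0.7, -0.7]
t 40.95 pos [ 0.5107 -0.1836  0.1995] w 0.085 gf 0.0 F [ 0.3 -0.7 -0.7]
turn [0.    0.    0.002]
shift now axes [ 0.01 -0.01  1.68]  in target axes [ 0.01 -0.01  1.68]
```

```bash
python3 -m pendant '[[0.01,-0.01,0.3,0,0,0,85],[0,0,0.6,0,0,0,85],[0,0,0.5,0,0,0,85],[0,0,0.2,0,0,0,85],[0,0,0.07,0,0,0,85]]' | grep -E "pos|ft_f"; python3 -m pendant '[[0,0,0,0,0,0,85],[0,0,0,0,0,0,85]]' | grep -E "pos|ft_f";python3 -m pendant '[[0,0,0,0,0,0,72],[0,0,0,0,0,0,60],[0,0,0,0,0,0,60],[0,0,0,0,0,0,60]]' 60| grep -E "pos|ft_f|grip"; python3 -m pendant '[[0,0,-0.1,0,0,0,60],[0,0,-0.3,0,0,0,60],[0,0,-0.4,0,0,0,60],[0,0,-0.2,0,0,0,60],[0,0,0,0,0,0,60]]' | grep -E "pos|ft_f|grip";python3 go.py 0.5025 0.0667 0.1058 -0.14
```

```text
eef_pos: [0.51, -0.1842, 0.0992]
ft_force: [-0.4, 0.5, -0.3]
eef_pos: [0.5105, -0.1848, 0.1004]
ft_force: [-0.6, 0.3, 0.3]
eef_pos: [0.5107, -0.1849, 0.1007]
ft_force: [-0.6, 2.8, 6.8]
gripper_width: 0.0619
grip_force: 65.4
eef_pos: [0.51, -0.1848, 0.1599]
ft_force: [-0.9, 0.1, -2.3]
gripper_width: 0.0619
grip_force: 66.0
t 42.95 pos [ 0.51   -0.1848  0.1599] w 0.0619 gf 66.0 F [-0.9  0.1 -2.3]
turn [0.    0.001 0.002]
shift now axes [0.7  4.13 0.9 ]  in target axes [0.71 4.13 0.9 ]
```

```bash
python3 -m pendant '[[0.05,0.3,0,0,0,0,60],[0.08,0.5,0,0,0,0,60],[0.1,0.6,0,0,0,0,60],[0.1,0.6,0,0,0,0,60],[0.1,0.6,0,0,0,0,60]]' | grep -E "pos|ft_f"; python3 -m pendant '[[0.1,0.6,0,0,0,0,60],[0.1,0.5,0,0,0,0,60],[0.07,0.43,0,0,0,0,60],[0,0,0.3,0,0,0,60],[0,0,0.3,0,0,0,60]]' | grep -E "pos|ft_f"; python3 -m pendant '[[0,0,0.1,0,0,0,60],[0,0,0,0,0,0,60],[0,0,0,0,0,0,60]]' | grep -E "pos|ft_f"; python3 go.py 0.5027 0.0667 0.1075 -0.14
```

```text
eef_pos: [0.5047, -0.025, 0.1584]
ft_force: [0.6, -0.1, -2.5]
eef_pos: [0.5013, 0.0675, 0.1221]
ft_force: [0.5, -0.6, -2.5]
eef_pos: [0.5026, 0.0666, 0.1179]
ft_force: [0.0, 1.1, -1.6]
t 44.58 pos [0.5026 0.0666 0.1179] w 0.0621 gf 66.2 F [ 0.   1.1 -1.6]
turn [0.    0.001 0.002]
shift now axes [-0.    0.    0.17]  in target axes [-0.    0.    0.17]
```

```bash
python3 -m pendant '[[0,0,0.12,0,0,0,60],[0,0,0,0,0,0,60],[0,0,0,0,0,0,60]]' | grep -E "pos|ft_f"; python3 -m pendant '[[0,0,0.03,0,0,0,60],[0,0,0,0,0,0,60]]' | grep -E "pos|ft_f"; python3 -m pendant '[[0,0,0.02,0,0,0,60],[0,0,0,0,0,0,60]]' | grep -E "pos|ft_f"
```

```text
eef_pos: [0.5023, 0.0663, 0.1102]
ft_force: [0.5, -0.4, -2.6]
eef_pos: [0.5022, 0.0664, 0.1083]
ft_force: [0.6, -0.1, -2.4]
eef_pos: [0.5027, 0.0665, 0.1077]
ft_force: [-1.6, -0.2, 3.9]
```

```bash
python3 -m pendant '[[0,0,0,0,0,0,75],[0,0,0,0,0,0,85],[0,0,-0.3,0,0,0,85],[0,0,-0.8,0,0,0,85],[0,0,-0.5,0,0,0,85]]' | grep -E "pos|ft_f|grip"; python3 -m pendant '[[-0.1,-0.3,-0.1,0,0,0,85],[-0.25,-0.8,0,0,0,0,44],[-0.28,-0.9,0,0,0,0,44],[-0.28,-0.9,0,0,0,0,44],[-0.28,-0.9,0,0,0,0,44]]' | grep -E "pos|ft_f"; python3 -m pendant '[[-0.28,-0.9,0,0,0,0,44],[-0.25,-0.7,0,0,0,0,44],[-0.07,-0.21,0,0,0,0,44],[0,0,0,0,0,0,44],[0,0,0,0,0,0,44]]' | grep -E "pos|ft_f"; python3 go.py 0.5618 -0.2818 0.1015 -0.14
```

```text
eef_pos: [0.5028, 0.0666, 0.2052]
ft_force: [1.0, 0.2, 0.5]
gripper_width: 0.085
grip_force: 0.0
eef_pos: [0.5418, -0.171, 0.2093]
ft_force: [1.8, 1.0, 0.0]
eef_pos: [0.5622, -0.2809, 0.2092]
ft_force: [-0.7, 0.0, -0.1]
t 47.33 pos [ 0.5622 -0.2809  0.2092] w 0.0441 gf 0.0 F [-0.7  0.  -0.1]
turn [ 0.    -0.     0.002]
shift now axes [ 0.   -0.02  1.8 ]  in target axes [ 0.   -0.02  1.8 ]
```

```bash
python3 -m pendant '[[0,-0.01,0.3,0,0,0,44],[0,0,0.6,0,0,0,44],[0,0,0.6,0,0,0,44],[0,0,0.2,0,0,0,44],[0,0,0,0,0,0,44]]' | grep -E "pos|ft_f"; python3 -m pendant '[[0,0,0.09,0,0,0,44],[0,0,0,0,0,0,44],[0,0,0,0,0,0,44]]' | grep -E "pos|ft_f";python3 -m pendant '[[0,0,0,0,0,0,30],[0,0,0,0,0,0,22],[0,0,0,0,0,0,22],[0,0,0,0,0,0,22]]' 60| grep -E "pos|ft_f|grip"; python3 -m pendant '[[0,0,-0.1,0,0,0,22],[0,0,-0.3,0,0,0,22],[0,0,-0.4,0,0,0,22],[0,0,-0.2,0,0,0,22],[0,0,0,0,0,0,22]]' | grep -E "pos|ft_f|grip";python3 go.py 0.5489 -0.0194 0.109 -0.14
```

```text
eef_pos: [0.5619, -0.2819, 0.1067]
ft_force: [-0.0, -0.8, 0.1]
eef_pos: [0.5625, -0.2825, 0.1025]
ft_force: [1.1, 0.9, -0.6]
eef_pos: [0.5627, -0.2825, 0.1025]
ft_force: [-0.8, 1.0, 5.7]
gripper_width: 0.0256
grip_force: 59.2
eef_pos: [0.5627, -0.2824, 0.163]
ft_force: [-0.1, 0.1, -2.8]
gripper_width: 0.0265
grip_force: 59.3
t 49.45 pos [ 0.5627 -0.2824  0.163 ] w 0.0265 gf 59.3 F [-0.1  0.1 -2.8]
turn [0.    0.002 0.002]
shift now axes [0.83 4.31 0.9 ]  in target axes [0.84 4.31 0.9 ]
```

```bash
python3 -m pendant '[[0.05,0.3,0,0,0,0,22],[0.1,0.5,0,0,0,0,22],[0.12,0.6,0,0,0,0,22],[0.12,0.6,0,0,0,0,22],[0.12,0.6,0,0,0,0,22]]' | grep -E "pos|ft_f"; python3 -m pendant '[[0.12,0.6,0,0,0,0,22],[0.12,0.6,0,0,0,0,22],[0.07,0.51,0,0,0,0,22],[0,0,0.3,0,0,0,22],[0,0,0.3,0,0,0,22]]' | grep -E "pos|ft_f"; python3 -m pendant '[[0,0,0.12,0,0,0,22],[0,0,0,0,0,0,22],[0,0,0,0,0,0,22]]' | grep -E "pos|ft_f"; python3 go.py 0.5494 -0.0194 0.1095 -0.14
```

```text
eef_pos: [0.5523, -0.1217, 0.1608]
ft_force: [-0.4, -0.1, -3.2]
eef_pos: [0.5481, -0.0182, 0.1247]
ft_force: [-0.1, 0.3, -2.9]
eef_pos: [0.5494, -0.0194, 0.1191]
ft_force: [-1.0, 0.5, -3.6]
t 51.08 pos [ 0.5494 -0.0194  0.1191] w 0.0258 gf 59.6 F [-1.   0.5 -3.6]
turn [0.    0.001 0.002]
shift now axes [ 0.   -0.    0.16]  in target axes [ 0.   -0.    0.16]
```

```bash
python3 -m pendant '[[0,0,0.1,0,0,0,22],[0,0,0,0,0,0,22],[0,0,0,0,0,0,22]]' | grep -E "pos|ft_f"; python3 -m pendant '[[0,0,0.03,0,0,0,22],[0,0,0,0,0,0,22]]' | grep -E "pos|ft_f"; python3 -m pendant '[[0,0,0.02,0,0,0,22],[0,0,0,0,0,0,22]]' | grep -E "pos|ft_f"
```

```text
eef_pos: [0.5491, -0.0195, 0.1127]
ft_force: [0.4, 0.1, -2.7]
eef_pos: [0.549, -0.0195, 0.1107]
ft_force: [-0.7, 0.6, -2.8]
eef_pos: [0.5491, -0.0194, 0.1096]
ft_force: [0.3, -0.1, -1.6]
```

```bash
python3 -m pendant '[[0,0,0.015,0,0,0,22],[0,0,0,0,0,0,22]]' | grep -E "pos|ft_f"; python3 -m pendant '[[0,0,0,0,0,0,30],[0,0,0,0,0,0,44],[0,0,0,0,0,0,44],[0,0,-0.3,0,0,0,44],[0,0,-0.8,0,0,0,44]]' | grep -E "pos|ft_f|grip"; python3 -m pendant '[[0,0,-0.9,0,0,0,44],[-0.1,-0.6,-0.3,0,0,0,44],[-0.1,-0.9,0,0,0,0,44],[0,-0.9,0,0,0,0,44],[0,-0.9,0,0,0,0,44]]' | grep -E "pos|ft_f"; python3 -m pendant '[[0,-0.9,0,0,0,0,44],[0,-0.9,0,0,0,0,44],[0,-0.5,0,0,0,0,44],[0,0,0,0,0,0,44]]' | grep -E "pos|ft_f"
python3 - <<'E'
from util import *
a=imaging.snapshot("scene")[:,:,::-1]; d=imaging.snapshot("side")[:,:,::-1]
cv2.imwrite("pics/end_scene.png",a); cv2.imwrite("pics/end_side.png",d)
np.set_printoptions(precision=2,suppress=True)
# per-object shift vs. the first pictures (template match, sub-pixel by phase correlation)
R={"scene":{"jar":(205,184,242,236),"can":(245,147,280,235),"bottle":(268,135,287,208)},"side":{"jar":(271,146,294,186),"can":(238,124,265,170),"bottle":(242,150,270,215)}}
for n,new in (("scene",a),("side",d)):
    old=cv2.imread(f"pics/{n}0.png")
    for k,(x0,y0,x1,y1) in R[n].items():
        T=old[y0:y1,x0:x1]; S=new[y0-8:y1+8,x0-8:x1+8].copy()
        up=lambda I:cv2.resize(I,None,fx=4,fy=4,interpolation=cv2.INTER_CUBIC)
        r=cv2.matchTemplate(up(S),up(T),cv2.TM_CCOEFF_NORMED); _,v,_,l=cv2.minMaxLoc(r); print(n,k,"score %.3f"%v,"shift px",np.array(l)/4-8)
E
```

```text
eef_pos: [0.5497, -0.0195, 0.1096]
ft_force: [-1.0, 0.9, 6.0]
eef_pos: [0.5473, -0.0198, 0.173]
ft_force: [1.1, -0.1, 0.1]
gripper_width: 0.0444
grip_force: 0.0
eef_pos: [0.5333, -0.2187, 0.2467]
ft_force: [1.0, 0.2, 0.0]
eef_pos: [0.5138, -0.3557, 0.2458]
ft_force: [0.4, -0.2, 0.3]
scene jar score 0.888 shift px [0. 0.]
scene can score 0.956 shift px [-0.25  0.  ]
scene bottle score 0.993 shift px [-0.25  0.  ]
side jar score 0.779 shift px [0. 0.]
side can score 0.993 shift px [0.25 0.  ]
side bottle score 0.939 shift px [0.25 0.  ]
```

Run:
```python
import cv2,numpy as np
from bench import ticket,status
a=cv2.imread("pics/chk_scene.png")[225:300,120:215].astype(int);b=cv2.imread("pics/end_scene.png")[225:300,120:215].astype(int)
print("bed diff",np.abs(a-b).mean(),np.abs(a-b).max(), status.read_state()["time"])
if np.abs(a-b).mean()<8: print(ticket.job_done())
```

```text
bed diff 2.5881637426900586 83 54.05
the job is handed in; nothing more can be done
None
```

The pulley lies hub up in the press-bed recess, and the can, bottle and jar are back upright on their starting spots to within about 1 mm by image comparison; I handed the job in at 54 s.

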